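# Stand core tubes rock end down and seal them under the vacuum bell

### The job

Stand every core tube upright on the vacuum plate with its heavy end, where the rock core sits, at the bottom; the ends look alike, so feel which one is heavy by lifting. Then lift the large bell cover straight off the small one nested in it, leaving the small one standing where it is, set the large one on the plate's sealing ring over all the tubes, and only then turn the valve fully open. Leave the jar, the beaker and the marker alone.

Things in the scene. Friction and masses are not known exactly. Their poses are not given: they have to be found in the camera images.
- tube_1: Core tube: grey barrel 40 mm in diameter, 82 mm long, between two alike black hexagonal caps (44 mm across flats, 14 mm long, flat outer faces); 110 mm in all. About 0.26 kg, most of it a rock core (tube_1_core in the rules) inside one end, unseen. Starts lying on the bench, axis 22 mm up. Origin: its middle; x axis along the tube, from either end (no clue to the core).
- tube_2: Core tube like tube_1. In each tube the centre of gravity lies 22 mm from the middle, towards the core end; which end that is differs from tube to tube and the state does not give it. Masses vary by up to a quarter. Two or three of the four tubes are there.
- tube_3: Core tube like tube_1 and tube_2.
- tube_4: Core tube like tube_1 and tube_2.
- plate: Vacuum base plate, fixed: round aluminium disc 220 mm in diameter, 12 mm thick, with a flat dark sealing ring (inner diameter 140 mm, outer 208 mm) on top. Origin: centre of its underside on the bench; z up. Its pipe and valve stand out at its edge, on the side towards the robot.
- valve (a joint): The quarter-turn vacuum valve's handle, turning about a vertical axis beside the plate: 0 = shut (handle across the pipe), 1.57 rad = open (handle in line with the pipe, pointing away from the plate's centre). It opens anticlockwise seen from above, turns stiffly (0.05 N m) and stays where it is left; a shut valve may stand at up to 0.15 rad.
- valve_axis (a point): The valve's turning axis at mid-height of the handle, 150 mm from the plate's centre and 57 mm above the bench. The pipe runs from here straight to the plate's centre, 14 mm above the bench at most; the valve's body below the handle is 36 mm in diameter and 30 mm high.
- valve_tip (a point): Point on the black handle 55 mm from the turning axis (the handle is a flat bar, 14 mm wide, 10 mm high, ending 62 mm from the axis, its top 62 mm above the bench, free space of 50 mm underneath). It turns with the handle.
- bell: The large clear plastic bell cover, mouth down: outer diameter 172 mm at the mouth (184 mm over the thin lip), 168 mm at the top, wall 4 mm, flat top 128 mm above its mouth, with a black round knob on it, 34 mm in diameter and 40 mm high; inside height 118 mm; 0.42 kg. It starts on the bench over the small bell. Origin: centre of the mouth; z up.
- bell_knob (a point): The point to hold on the large bell's knob, on the axis, 152 mm above the mouth and 24 mm above the flat top.
- small_bell: The small clear bell cover, without a knob, nested closely inside the large one, its top 16 mm under the large one's: outer diameter 155 mm, 112 mm high, 0.35 kg. The black rubber grip band round it near its top (16 mm high) rubs on the large bell with up to about 1 N for the first 90 mm of the lift, so it may come along if the large bell is lifted askew. Origin: centre of its mouth; z up.
- jar: Bystander: closed glass jar, 48 mm in diameter, 55 mm high. Origin: centre of its underside.
- beaker: Bystander: small glass beaker, 52 mm in diameter at the rim, 65 mm high. Origin: centre of its underside.
- marker: Bystander: black marker pen lying on the bench, 133 mm long, 13 mm thick, x axis along it. Origin: midway along it, on its underside.
There are look-alikes about, which are no part of the job. What is shaped like the tube_2 but orange or red is not meant.

How it is judged:
By the outcome, as a careful person would: the job done as asked, in the order asked, and still so for the second after the job is handed in, with the robot touching nothing.
Of tube_1, tube_2, tube_3, tube_4 only 2 to 3 are there at a start; the rules pass over those that are not, and their reading is None.
At some moment in a run one of tube_1, tube_2, tube_3, tube_4 may be knocked a few centimetres aside while the robot is not near it.
It also fails if it takes over 210 s, if anything falls off the work surface, if the arm or the gripper's body presses on something with over 40 N, if the wrist force passes 120 N, or if a joint passes its speed limit or range.

### The arm

A 6-joint arm with a two-finger parallel gripper is mounted at the origin on the work surface. World frame = base frame: x ahead of the robot, y to its left, z up, the work surface at z = 0. Lengths are in mm, angles in rad, forces in N, time in s.
With the tool pointing down it reaches from about 350 to 975 mm from the base axis. Payload 7.1 kg.
Tool frame: the origin (TCP) lies on the front face of the gripper's body, between the roots of the fingers; the fingertips stand 80 mm ahead of it and the grasp point (between the pads) lies 61 mm ahead of it (ctrl.tcp_to_grasp is the distance from the TCP to the grasp point, in mm); z points along the fingers, y is the direction in which the jaws open and shut (so a half turn about z gives the same grasp; the last joint's range is limited). The gripper opens to 88 mm and grips with 3 to 60 N. Pads are 20 mm wide; open, the fingers measure 115 mm over their backs; the gripper's body (75 mm by 178 mm) begins 61 mm behind the grasp point.
Start: joints at [-1.182, 0.423, 1.63, -0, 1.089, -0.019], TCP at [247.885, -573.723, 302.675] pointing down, gripper open.
Joint ranges: [-3, 3], [-0.9, 2.11], [0.09, 2.58], [-1.31, 4.45], [0.11, 2.69], [-2.54, 2.54]. Speed limits (rad/s): [2.39, 2.39, 3.01, 3.14, 3.14, 3.14].

### API

Orientations are given as a rotation vector (axis times angle).
In Python, from workcell import telemetry, get_image, ctrl gives the robot as it stands.
- The arm moves only by the tool send_rows, never from a script. Its argument "rows" is a list of rows, each a list of 5 numbers: the shift along the tool's x, y, z in m, then the turn about the tool's z in rad, then the opening, from -1 (shut) to 1 (fully open). A call has 1 to 5 rows; each row shifts and turns the commanded pose from where the row before left it, along the tool's axes as they then stand; what a row does not reach is not made up. A row lasts 1/10 s, in which the tool goes at most 50 mm and 8.59 degrees, less where a joint would pass 70% of its speed; a pose out of reach is approached as far as the arm can. A call with a gripper value outside its range is refused whole. The fingers move at their own pace and stop on an object; the grip force is fixed at half the most. Time passes only in rows, so rows that do not move let the fingers close. It gives the time, the measured TCP pose, the force and the opening at its end, in the units of the state.
- telemetry.get_obs(): the state, without advancing time (a new reading comes with each control period).
- get_image(name): name is "scene" or "side" or "wrist"; returns a dict with "color" (420x560x3 uint8, blue, green, red), "z_map" (420x560 float32, mm along the optical axis (not along the pixel's ray), 0 where there is no reading), "camera_matrix" (3x3 intrinsics, pixels), "rvec" (rotation vector, rad) and "tvec" (3), from world to camera coordinates, as OpenCV has them. Camera axes: x right, y down, z forward; pixel columns grow to the right and rows downward; lengths in mm; the calibration is good to about 2 mm. A picture is of the moment at which its call begins.
- ctrl.close_job(): hands the job in, once; it reports no verdict.
The state is a dict: "t": time; "qpos": joint angles; "qvel": joint speeds; "joint_torque": joint torques, N m; "ee_pos": TCP position; "orientation": TCP orientation; "ft_force": force on the tool from outside, world axes, zero at the start; "moment": the same for the moment, N m; "width": finger opening in mm.
Only numpy, scipy, OpenCV 4.12 (cv2) and the standard library are available. Lean on these libraries where they do the work, as an engineer would, in place of code of your own. Each camera call takes 0.05 s, during which the arm holds its last target.

## Working session

There is one attempt and no reset: what is moved stays moved. The work goes in short steps, Python scripts to look and compute and a tool call to move; the robot and the scene stay as the last step left them, time stands still between calls to the robot, and variables do not carry over. Pictures are saved under pics/ and viewed, and the job is handed in when it is done.

Besides the shell and the picture viewer there is one more tool, called after "Request:" as name([rows], argument=value, ...), one row to a line, values as JSON. send_rows: Moves the arm, as the interface text tells. Its arguments: {"type":"object","properties":{"rows":{"type":"array"}},"required":["rows"]}

```bash
ls; mkdir -p pics; cat > h.py <<'E'
import numpy as np, cv2
from workcell import telemetry, get_image, ctrl
def cam(n):
    im=get_image(n); im['R']=cv2.Rodrigues(np.array(im['rvec'],float))[0]; im['t']=np.array(im['tvec'],float).ravel(); im['K']=np.array(im['camera_matrix'],float); return im
def ray(im,u,v,z):
    d=im['R'].T@np.linalg.inv(im['K'])@np.array([u,v,1.]); c=-im['R'].T@im['t']
    s=(z-c[2])/d[2]; return c+s*d
def pt(im,u,v):
    zz=im['z_map'][int(v),int(u)]; return im['R'].T@(np.linalg.inv(im['K'])@np.array([u,v,1.])*zz-im['t'])
def cloud(im):
    H,W=im['z_map'].shape; u,v=np.meshgrid(np.arange(W),np.arange(H)); p=np.stack([u,v,np.ones_like(u)],-1).reshape(-1,3)@np.linalg.inv(im['K']).T*im['z_map'].reshape(-1,1)
    return ((p-im['t'])@im['R']).reshape(H,W,3)
def proj(im,p):
    q=im['K']@(im['R']@np.array(p,float)+im['t']); return q[:2]/q[2]
E
python3 - <<'E'
from h import *
for n in ['scene','side','wrist']:
    im=cam(n); cv2.imwrite(f'pics/{n}0.png',im['color']); print(n,(-im['R'].T@im['t']).round(), im['K'][0,0])
print(telemetry.get_obs(), ctrl.tcp_to_grasp)
E
```

```text
pics
scene [1030. -540. 1170.] 451.8956557823917
side [-177.  695. 1418.] 533.5124829520397
wrist [ 324. -541.  383.] 301.29253370513663
{'t': 0.15, 'qpos': array([-1.18197403e+00,  4.23660172e-01,  1.63049448e+00,  3.70605436e-06,
        1.08860195e+00, -1.89619396e-02]), 'qvel': array([-0.00093549, -0.00158516, -0.0004307 , -0.00067781, -0.00020699,
        0.00012689]), 'joint_torque': array([ 5.50435871e-04, -5.44981384e+01, -2.73918718e+01,  6.43936498e-02,
        2.03617156e-02, -5.16678676e-05]), 'ee_pos': array([ 247.78011574, -573.42322052,  302.09126731]), 'orientation': array([-3.07539697e+00, -6.35882641e-01,  3.30998460e-04]), 'ft_force': array([ 0.78274643, -0.90171241,  0.00959814]), 'moment': array([ 0.00493811,  0.02971939, -0.0055974 ]), 'width': 87.9969736647611} 61.3
```

View pics/scene0.png

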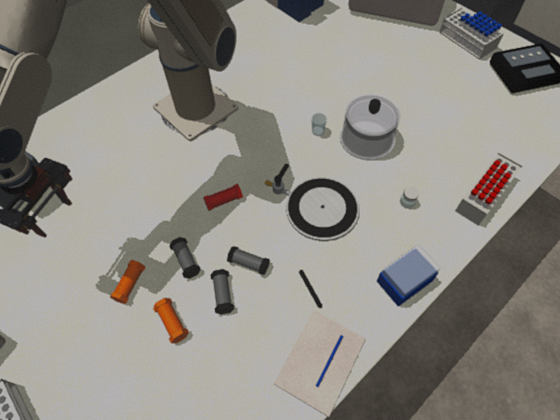

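View pics/side0.png

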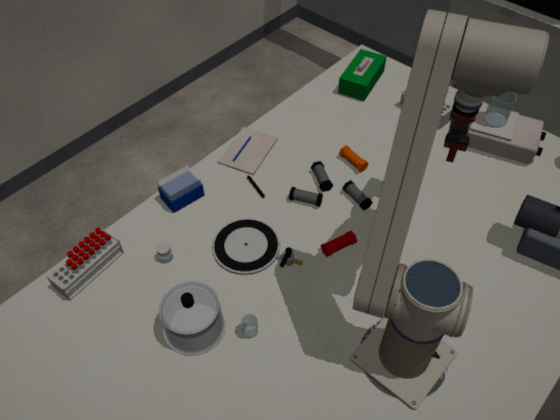

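View pics/wrist0.png

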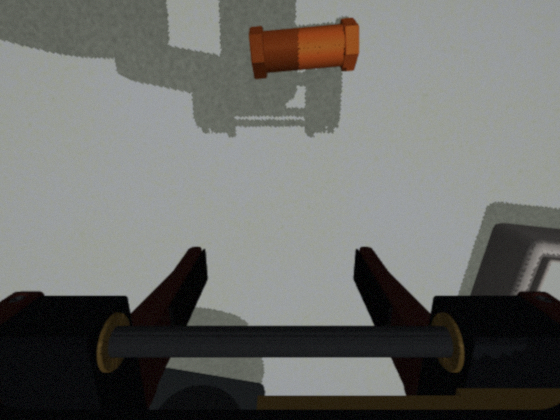

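The scene view shows grey tubes with black caps at about (185,257), (249,260) and (222,292). The look-alikes are orange at (127,282) and (171,320), and red at (223,197). The plate is at (323,207), the valve at (281,183), the bell knob at (375,105), the beaker at (319,124), the jar at (410,198) and the marker at (310,288).

The tubes I want are the three grey ones. I'll measure them next and check the choice in one close crop.

```bash
cat >> h.py <<'E'
def tubes(im,zc=22,lo=(300,-500),hi=(950,450),verbose=False):
    """dark/grey bodies: cloud points 12..60mm high, low saturation, dark; fit rect in XY"""
    P=cloud(im); hsv=cv2.cvtColor(im['color'],cv2.COLOR_BGR2HSV)
    m=(P[...,2]>6)&(P[...,2]<70)&(P[...,0]>lo[0])&(P[...,0]<hi[0])&(P[...,1]>lo[1])&(P[...,1]<hi[1])&(im['z_map']>0)
    m&=(hsv[...,1]<70)|(hsv[...,2]<60)
    m=m.astype(np.uint8)
    n,l,s,c=cv2.connectedComponentsWithStats(m)
    out=[]
    for i in range(1,n):
        if s[i,4]<60: continue
        k=l==i; q=P[k]
        r=cv2.minAreaRect(q[:,:2].astype(np.float32))
        out.append((c[i].round(),s[i,4],np.array(r[0]).round(),np.array(r[1]).round(),round(r[2]),q[:,2].max().round(), np.median(im['color'][k],0)))
    return out
E
python3 - <<'E'
from h import *
for n in ['scene','side']:
    im=cam(n); print(n)
    for o in tubes(im): print(*o)
    np.save(f'{n}.npy',cloud(im))
    if n=='scene':
        c=im['color'][140:320,90:350]; cv2.imwrite('pics/crop0.png',cv2.resize(c,None,fx=3,fy=3,interpolation=cv2.INTER_CUBIC))
    else:
        c=im['color'][140:360,150:390]; cv2.imwrite('pics/crop1.png',cv2.resize(c,None,fx=2.7,fy=2.7,interpolation=cv2.INTER_CUBIC))
E
```

```text
scene
[319. 123.] 290 [358. 249.] [ 49. 103.] 44 70.0 [129. 132. 125.]
[365. 147.] 760 [524. 299.] [179. 118.] 30 70.0 [92. 93. 93.]
[320. 207.] 3875 [574.   6.] [272. 222.] 40 70.0 [91. 96. 97.]
[477. 205.] 718 [905. 379.] [ 78. 149.] 6 70.0 [84.  88.5 92. ]
[409. 197.] 296 [754. 233.] [45. 64.] 22 61.0 [124.  131.5 124.5]
[185. 258.] 637 [ 444. -377.] [ 50. 124.] 75 49.0 [56. 58. 57.]
[248. 260.] 626 [ 576. -252.] [111.  56.] 25 48.0 [73. 75. 74.]
[222. 292.] 703 [ 597. -366.] [ 50. 112.] 58 49.0 [70. 71. 71.]
[311. 289.] 194 [ 749. -185.] [ 13. 116.] 73 17.0 [33. 34. 35.]
[317. 357.] 3269 [ 901. -300.] [150. 211.] 17 21.0 [157. 168. 178.]
side
[249. 152.] 863 [ 895. -300.] [152. 222.] 14 22.0 [123. 130. 139.]
[321. 176.] 356 [ 598. -367.] [ 58. 126.] 55 50.0 [45.  45.5 46.5]
[255. 186.] 83 [ 748. -180.] [ 21. 112.] 68 20.0 [14. 14. 14.]
[356. 195.] 404 [ 446. -385.] [ 69. 117.] 76 50.0 [42.  42.5 43. ]
[305. 196.] 398 [ 574. -250.] [111.  70.] 11 51.0 [52. 54. 54.]
[180. 200.] 290 [883.  31.] [151.  71.] 64 64.0 [58. 22.  2.]
[248. 247.] 3084 [575.  11.] [268. 222.] 38 69.0 [74.5 76.5 78. ]
[101. 258.] 619 [884. 375.] [ 41. 153.] 5 70.0 [91. 95. 97.]
[164. 252.] 260 [752. 230.] [48. 46.] 35 63.0 [ 99. 103.  97.]
[197. 341.] 722 [472. 350.] [180. 109.] 61 70.0 [79. 80. 81.]
[249. 325.] 330 [372. 234.] [49. 52.] 42 69.0 [104. 106. 100.]
```

View pics/crop0.png

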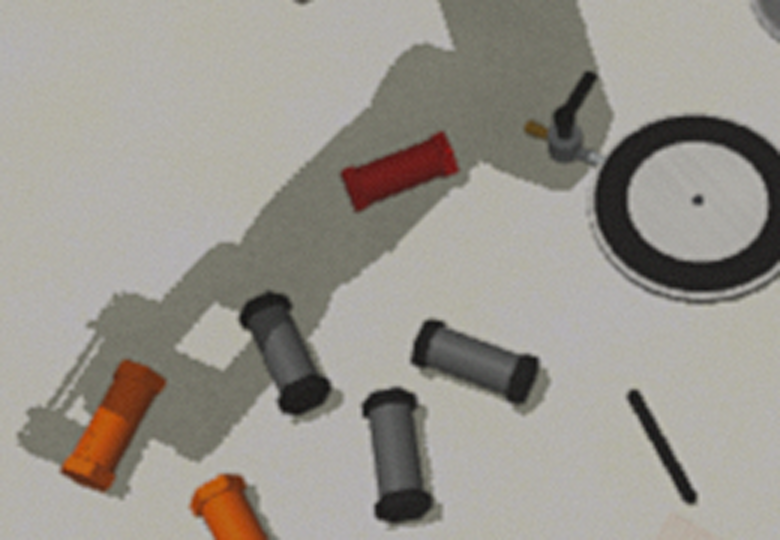

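View pics/crop1.png

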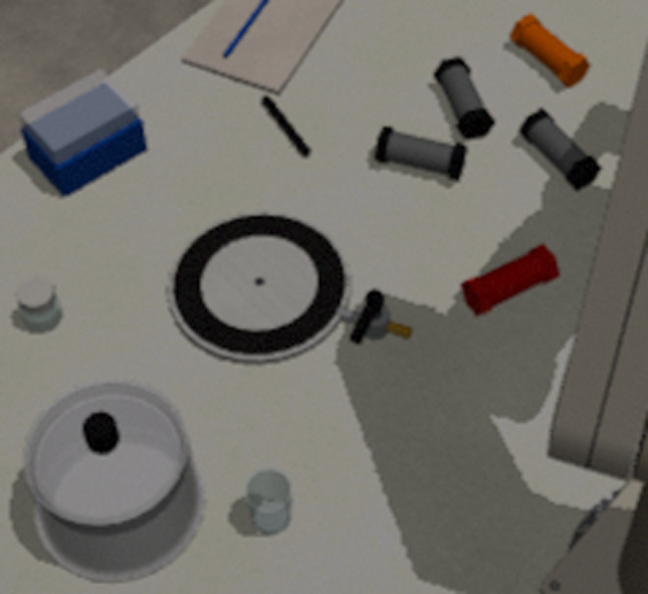

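The crops confirm three grey tubes, black-capped at both ends. The orange and red ones are left out. Now I'll measure the plate, valve and knob, and refine the tubes' axes.

```bash
cat >> h.py <<'E'
def plate(im,ap):
    # centre via dark ring mask points on plane z=12
    P=cloud(im); g=im['color'].max(2); H,W=g.shape
    u,v=np.meshgrid(np.arange(W),np.arange(H)); 
    A=np.linalg.inv(im['K']); d=(np.stack([u,v,np.ones_like(u)],-1).reshape(-1,3)@A.T@im['R']); c=-im['R'].T@im['t']
    X=(c+d*((12.5-c[2])/d[:,2])[:,None]).reshape(H,W,3)
    r=np.hypot(X[...,0]-ap[0],X[...,1]-ap[1])
    m=((g<65)&(r<112)&(r>60)).astype(np.uint8)
    cs,_=cv2.findContours(m,cv2.RETR_EXTERNAL,cv2.CHAIN_APPROX_NONE)
    k=max(cs,key=cv2.contourArea)[:,0,:]
    q=X[k[:,1],k[:,0],:2].astype(np.float32)
    return cv2.minEnclosingCircle(q), cv2.fitEllipse(q)
def tubefit(im,ap,zc=22):
    """mask of tube near ap (xy): pixel centroid/axis via minAreaRect of cloud top; returns centre, yaw(deg)"""
    P=cloud(im); hsv=cv2.cvtColor(im['color'],cv2.COLOR_BGR2HSV)
    r=np.hypot(P[...,0]-ap[0],P[...,1]-ap[1]); m=(r<75)&(P[...,2]>10)&(P[...,2]<80)&(hsv[...,2]<140)&((hsv[...,1]<70)|(hsv[...,2]<60))
    n,l,s,c=cv2.connectedComponentsWithStats(m.astype(np.uint8)); i=1+np.argmax(s[1:,4]); q=P[l==i]
    q0=q[:,:2]; top=q[q[:,2]>30][:,:2]
    d=cv2.fitLine(top.astype(np.float32),cv2.DIST_HUBER,0,.01,.01).ravel()
    t=(q0-d[2:])@d[:2]; mid=(np.percentile(t,1)+np.percentile(t,99))/2
    return d[2:]+mid*d[:2], np.degrees(np.arctan2(d[1],d[0])), np.ptp(t), q[:,2].max()
E
python3 - <<'E'
from h import *
S={n:cam(n) for n in ['scene','side']}
for n,im in S.items():
    print(n,plate(im,(574,6)))
    for a in [(444,-380),(575,-251),(597,-366)]: print(tubefit(im,a))
def tri(a,b):
    M=[];B=[]
    for im,(u,v) in ((S['scene'],a),(S['side'],b)):
        c=-im['R'].T@im['t']; d=im['R'].T@np.linalg.inv(im['K'])@np.array([u,v,1.]); d/=np.linalg.norm(d); Q=np.eye(3)-np.outer(d,d); M.append(Q);B.append(Q@c)
    x=np.linalg.solve(sum(M),sum(B)); return x,[np.linalg.norm(m@x-b) for m,b in zip(M,B)]
# knob blobs
for n,box in (('scene',(360,90,395,125)),('side',(175,285,205,312))):
    im=S[n];x0,y0,x1,y1=box;g=im['color'][y0:y1,x0:x1].max(2); m=(g<50).astype(np.uint8); k=cv2.connectedComponentsWithStats(m); print(n,'knob',k[2],k[3]+[x0,y0])
for n,box in (('scene',(262,155,300,200)),('side',(275,240,310,272))):
    im=S[n];x0,y0,x1,y1=box;c=im['color'][y0:y1,x0:x1]; cv2.imwrite(f'pics/v_{n}.png',cv2.resize(c,None,fx=14,fy=14,interpolation=cv2.INTER_CUBIC))
    P=cloud(im)[y0:y1,x0:x1]; g=c.max(2); m=(g<60)&(P[...,2]>50)&(P[...,2]<85); q=P[m]; print(n,len(q),cv2.minAreaRect(q[:,:2].astype(np.float32)),q[:,2].max(),q[:,2].mean())
    Kn=cloud(im)
E
```

```text
scene (((592.464599609375, 23.21192741394043), 101.71253967285156), ((587.8451538085938, 18.820449829101562), (185.15579223632812, 201.00299072265625), 42.91252899169922))
(array([ 449.7908812 , -379.02178363]), np.float32(-14.9680805), np.float64(112.17041848381643), np.float64(48.58367380382826))
(array([ 579.60462205, -258.73581721]), np.float32(25.139246), np.float64(111.44342642637412), np.float64(49.177663924040246))
(array([ 598.55285553, -366.16296809]), np.float32(-31.65029), np.float64(112.73535063568427), np.float64(50.61787348701422))
side (((594.1627807617188, 23.944759368896484), 102.41228485107422), ((588.4950561523438, 18.86113929748535), (184.11448669433594, 201.1190948486328), 41.11040115356445))
(array([ 449.86639285, -370.30923546]), np.float32(-14.7294), np.float64(115.7760264746332), np.float64(49.67850195346032))
(array([ 573.87177129, -246.4328706 ]), np.float32(24.845024), np.float64(111.83916562602388), np.float64(50.06313501505149))
(array([ 597.31484522, -359.49864805]), np.float32(-32.14324), np.float64(122.19059156273542), np.float64(48.69758149265898))
scene knob [[   0    0   35   35 1107]
 [   9    9   11   15  118]] [[377.32158988 107.11924119]
 [373.98305085 105.88135593]]
side knob [[  0   0  30  27 660]
 [  6   8  13  15 150]] [[190.07575758 297.58939394]
 [186.96666667 299.80666667]]
scene 97 ((443.2822570800781, -3.39886474609375), (18.044471740722656, 70.66229248046875), 24.28411102294922) 68.82901155086147 62.39467410459269
side 105 ((443.23040771484375, 0.9880447387695312), (17.2202091217041, 75.20365905761719), 15.859040260314941) 72.32997132300862 61.54333199824621
```

```bash
python3 - <<'E'
from h import *
S={n:cam(n) for n in ['scene','side']}
for n,im in S.items():
    p=(594,24)
    for _ in range(3):
        r=plate(im,p); p=r[0][0]
    print(n,r)
    # bell: knob cloud
    P=cloud(im); g=im['color'].max(2); m=(P[...,2]>135)&(P[...,2]<185)&(g<60)&(np.hypot(P[...,0]-500,P[...,1]-330)<150); q=P[m]
    print('knob',len(q),np.median(q,0),q.min(0),q.max(0))
    # handle line
    m=(g<60)&(P[...,2]>50)&(P[...,2]<85)&(np.hypot(P[...,0]-445,P[...,1])<70);q=P[m]
    i=np.argmin(q[:,1]); j=np.argmax(q[:,1]); print(q[i],q[j])
def tri(a,b):
    M=[];B=[]
    for im,(u,v) in ((S['scene'],a),(S['side'],b)):
        c=-im['R'].T@im['t']; d=im['R'].T@np.linalg.inv(im['K'])@np.array([u,v,1.]); d/=np.linalg.norm(d); Q=np.eye(3)-np.outer(d,d); M.append(Q);B.append(Q@c)
    x=np.linalg.solve(sum(M),sum(B)); return x,[np.linalg.norm(m@x-b) for m,b in zip(M,B)]
print(tri((374,105.9),(187,299.8)))
E
```

```text
scene (((592.7943725585938, 23.554441452026367), 102.10523986816406), ((592.715087890625, 23.529098510742188), (200.37171936035156, 201.38665771484375), 145.6031951904297))
knob 125 [510.41848588 318.98207857 163.8348307 ] [493.36360418 307.38917132 136.4235225 ] [523.6170113  341.43365029 172.03472226]
[452.77405289 -37.63469963  60.87846862] [436.53643666  31.46265318  60.30664571]
side (((594.45556640625, 23.998249053955078), 102.50878143310547), ((594.36376953125, 23.94647979736328), (200.91297912597656, 202.2968292236328), 120.70787048339844))
knob 151 [498.87817988 333.03218197 164.78370387] [487.16679142 315.00664913 135.98521823] [520.73123509 347.62224809 174.15973343]
[447.89944455 -32.17013414  63.6084334 ] [431.79682894  36.52418295  62.05812712]
(array([505.45678323, 328.72835836, 151.33328593]), [np.float64(0.7270723050451045), np.float64(0.7270723050451512)])
```

View pics/v_scene.png

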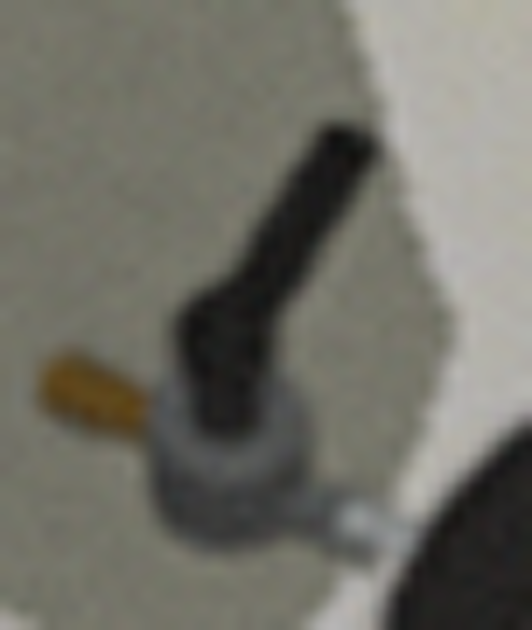

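```bash
cat >> h.py <<'E'
def go(x,y,z,ang=None,quiet=False):
    """shift in tool axes (m) and turn to bring TCP to x,y,z, tool-x world yaw ang (deg, mod 180)"""
    o=telemetry.get_obs(); R=cv2.Rodrigues(np.array(o['orientation'],float))[0]; p=np.array(o['ee_pos'])
    d=R.T@(np.array([x,y,z])-p); cur=np.degrees(np.arctan2(R[1,0],R[0,0]))
    s=f"t {o['t']:.1f} tool d(mm) {d.round(1)} yaw {cur:.1f} down {R[:,2].round(3)}"
    if ang is not None:
        dd=(ang-cur+90)%180-90; s+=f" turn {np.radians(-dd):.3f} rad ({-dd:.1f}deg)  q6 {o['qpos'][5]:.2f}"
        c,sn=np.cos(np.radians(dd)),np.sin(np.radians(dd))
    s+=f" | F {np.round(o['ft_force'],2)} M {np.round(o['moment'],3)} w {o['width']:.1f}"
    print(s)
E
python3 -c "
from h import *
go(576.5,-252,160,25)"
```

```text
t 0.5 tool d(mm) [ 429.3 -164.9  142.6] yaw 23.4 down [-0.  0. -1.] turn -0.028 rad (-1.6deg)  q6 -0.02 | F [ 0.54 -0.2  -0.8 ] M [0.02  0.035 0.005] w 87.9
```

Request:
send_rows([
  [0.043, -0.0165, 0.014, -0.003, 1],
  [0.043, -0.0165, 0.014, -0.003, 1],
  [0.043, -0.0165, 0.014, -0.003, 1],
  [0.043, -0.0165, 0.014, -0.003, 1],
  [0.043, -0.0165, 0.014, -0.003, 1],
])

```text
t: 0.95
ee_pos: [412.7, -410.5, 232.4]
orientation: [3.071, 0.659, 0.0]
ft_force: [-0.2, -1.4, 0.3]
width: 87.9
```

Request:
send_rows([
  [0.043, -0.0165, 0.014, -0.003, 1],
  [0.043, -0.0165, 0.014, -0.003, 1],
  [0.043, -0.0165, 0.014, -0.003, 0.6],
  [0.043, -0.0165, 0.014, -0.003, 0.6],
  [0.043, -0.0165, 0.014, -0.003, 0.6],
])

```text
t: 1.45
ee_pos: [574.1, -245.8, 162.3]
orientation: [3.066, 0.682, 0.0]
ft_force: [0.3, -0.5, -0.3]
width: 71.1
```

```bash
python3 -c "
from h import *
go(576.5,-252,83,25)
im=cam('wrist'); cv2.imwrite('pics/w1.png',im['color'])
s=cam('scene'); print(tubefit(s,(576,-252)))"
```

```text
t 1.4 tool d(mm) [-0.4  6.6 79.3] yaw 25.1 down [ 0. -0. -1.] turn 0.002 rad (0.1deg)  q6 0.71 | F [ 0.3  -0.49 -0.33] M [-0.038  0.068 -0.055] w 71.1
(array([ 581.06596251, -261.24105406]), np.float32(28.471113), np.float64(112.46550695153213), np.float64(48.43520137652823))
```

View pics/w1.png

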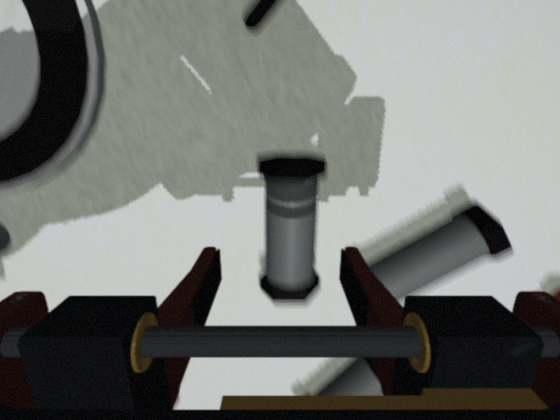

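```bash
cat >> h.py <<'E'
def wt(im,a,b,z=22):
    A=ray(im,*a,z);B=ray(im,*b,z); print('A',A.round(1),'B',B.round(1),'mid',((A+B)/2).round(1),'yaw',np.degrees(np.arctan2(*(A-B)[1::-1])).round(1),'len',np.linalg.norm(A-B).round(1))
E
python3 -c "
from h import *
im=cam('wrist'); print(tubefit(im,(576,-252)))
wt(im,(292,160),(290,292))
o=telemetry.get_obs(); print(o['ee_pos'], proj(im,list(o['ee_pos'][:2])+[22.]), im['z_map'][290,290])
go(576.5,-252,83,25)"
```

```text
(array([ 576.68817784, -254.43071716]), np.float32(24.776567), np.float64(110.53669967084477), np.float64(45.48773703299974))
A [ 627.7 -227.6   22. ] B [ 528.7 -274.3   22. ] mid [ 578.2 -251.    22. ] yaw 25.3 len 109.5
[ 573.90715489 -245.06996993  161.63280106] [281.74026306 232.17317519] 229.43324
t 1.6 tool d(mm) [-0.6  7.5 78.6] yaw 25.3 down [-0.001  0.001 -1.   ] turn 0.006 rad (0.3deg)  q6 0.71 | F [-0.35  0.29  0.7 ] M [-0.01  -0.02  -0.002] w 69.9
```

Request:
send_rows([
  [0.001, 0.004, 0.016, 0, 0.6],
  [0, 0.004, 0.016, 0, 0.6],
  [0, 0, 0.016, 0, 0.6],
  [0, 0, 0.016, 0, 0.6],
  [0, 0, 0.015, 0, 0.6],
])

```text
t: 2.1
ee_pos: [576.2, -254.7, 81.8]
orientation: [-3.066, -0.68, 0.002]
ft_force: [0.6, -0.1, -0.5]
width: 70.3
```

Request:
send_rows([
  [0, 0, 0, 0, -0.2],
  [0, 0, 0, 0, -0.3],
  [0, 0, 0, 0, -0.3],
  [0, 0, 0, 0, -0.3],
  [0, 0, 0, 0, -0.3],
])

```text
t: 2.6
ee_pos: [577.2, -254.1, 83.9]
orientation: [3.066, 0.682, 0.001]
ft_force: [-0.3, -0.7, -1.4]
width: 39.2
```

```bash
cat >> h.py <<'E'
def feel(n=12):
    F=[];M=[]
    for _ in range(n):
        o=telemetry.get_obs(); F.append(o['ft_force']);M.append(o['moment'])
        get_image('wrist')
    R=cv2.Rodrigues(np.array(o['orientation'],float))[0]
    F=np.array(F);M=np.array(M); print('t',o['t'].round(2) if hasattr(o['t'],'round') else o['t'],'F',F.mean(0).round(2),'+-',F.std(0).round(2),'Mtool',(M@R).mean(0).round(4),'+-',M.std(0).round(3),'w',o['width'],'z',o['ee_pos'][2])
E
python3 -c "
from h import *
feel()"
```

```text
t 3.15 F [ 0.09 -0.22  0.01] +- [0.38 0.61 0.88] Mtool [-0.0272  0.0003 -0.0032] +- [0.042 0.039 0.026] w 39.45674841660177 z 83.81549198247365
```

Request:
send_rows([
  [0, 0, -0.01, 0, -0.3],
  [0, 0, -0.02, 0, -0.3],
  [0, 0, -0.02, 0, -0.3],
  [0, 0, -0.01, 0, -0.3],
  [0, 0, 0, 0, -0.3],
])

```text
t: 3.7
ee_pos: [577.7, -254.5, 145.3]
orientation: [3.065, 0.682, 0.003]
ft_force: [-0.9, 1.2, -2.0]
width: 39.5
```

```bash
python3 -c "
from h import *
feel()
im=cam('wrist'); cv2.imwrite('pics/w2.png',im['color']);im=cam('scene'); cv2.imwrite('pics/s2.png',cv2.resize(im['color'][170:340,130:350],None,fx=3,fy=3))"
```

```text
t 4.25 F [ 0.12  0.37 -2.6 ] +- [0.47 0.57 0.56] Mtool [-0.004  -0.057  -0.0009] +- [0.03  0.022 0.029] w 39.482486683230896 z 143.33552956023436
```

View pics/w2.png

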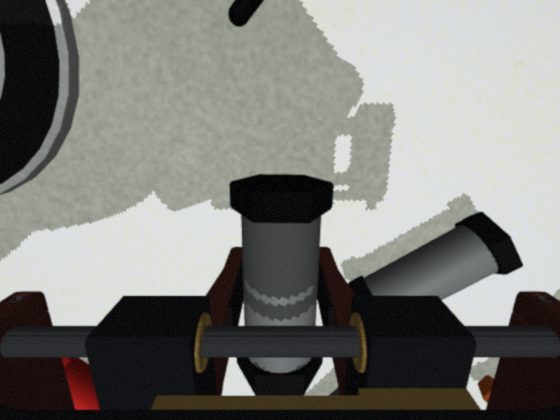

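View pics/s2.png

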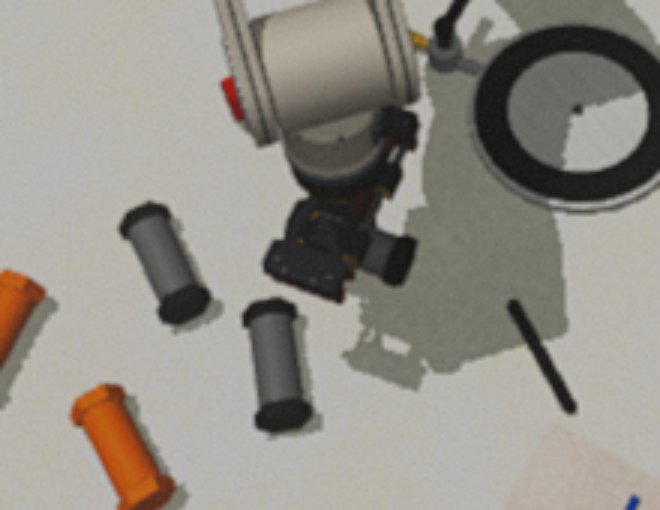

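```bash
python3 -c "
from h import *
im=cam('wrist'); P=cloud(im)
for v in range(190,380,20): print(v,P[v,281].round(1))"
```

```text
190 [ 625.7 -231.6   99.6]
210 [ 618.3 -235.1  102. ]
230 [ 609.4 -239.3  100. ]
250 [ 601.3 -243.1  101.4]
270 [ 592.4 -247.3  101.6]
290 [ 582.1 -252.2  100.1]
310 [ 572.9 -256.5  101.2]
330 [ 603.3 -242.1  157.7]
350 [ 600.2 -243.5  161.2]
370 [ 540.6 -271.7  101.5]
```

Tube B weighs about 2.6 N and the moment puts its centre of gravity +22 mm along tool x, so the heavy end is on the plate-and-marker side (upper end in the wrist image). I'll set it down and grip it again near the light end.

Request:
send_rows([
  [0, 0, 0.02, 0, -0.3],
  [0, 0, 0.02, 0, -0.3],
  [0, 0, 0.015, 0, -0.3],
  [0, 0, 0.005, 0, -0.3],
  [0, 0, 0, 0, -0.3],
])

```text
t: 4.95
ee_pos: [577.0, -254.2, 83.8]
orientation: [-3.066, -0.682, 0.001]
ft_force: [0.4, -0.2, -1.9]
width: 39.5
```

Request:
send_rows([
  [0, 0, 0, 0, 0.3],
  [0, 0, 0, 0, 0.3],
  [-0.015, 0, 0, 0, 0.3],
  [-0.015, 0, 0, 0, 0.3],
  [0, 0, 0, 0, 0.3],
])

```text
t: 5.45
ee_pos: [547.3, -267.5, 83.5]
orientation: [-3.066, -0.679, 0.003]
ft_force: [0.1, -0.6, -0.5]
width: 57.0
```

Request:
send_rows([
  [0, 0, 0, 0, -0.2],
  [0, 0, 0, 0, -0.2],
  [0, 0, 0, 0, -0.2],
  [0, 0, 0, 0, -0.2],
  [0, 0, 0, 0, -0.2],
])

```text
t: 5.95
ee_pos: [550.3, -266.9, 83.8]
orientation: [3.066, 0.683, 0.001]
ft_force: [-0.2, -0.8, 1.7]
width: 39.7
```

Request:
send_rows([
  [0, 0, -0.02, 0, -0.2],
  [0, 0, -0.02, 0, -0.2],
  [0, 0, -0.02, 0, -0.2],
  [0, 0, -0.02, 0, -0.2],
  [0, 0, -0.01, 0, -0.2],
])

```text
t: 6.45
ee_pos: [550.3, -266.8, 174.9]
orientation: [3.066, 0.683, 0.001]
ft_force: [0.2, -0.0, -3.0]
width: 39.2
```

```bash
cat > tilt.py <<'E'
from h import *
o=telemetry.get_obs(); print(o['t'],o['ee_pos'].round(1),o['width'].round(2),o['ft_force'].round(1))
im=cam('wrist'); P=cloud(im)
for v in range(150,320,20): print(v,P[v,281].round(1))
import sys
cv2.imwrite('pics/%s.png'%sys.argv[1],im['color'])
E
python3 tilt.py w3
```

```text
Traceback (most recent call last):
  File "tilt.py", line 2, in <module>
    o=telemetry.get_obs(); print(o['t'],o['ee_pos'].round(1),o['width'].round(2),o['ft_force'].round(1))
                                                             ^^^^^^^^^^^^^^^^
AttributeError: 'float' object has no attribute 'round'
```

```bash
sed -i "s/o\['width'\].round(2)/o['width']/" tilt.py; python3 tilt.py w3
```

```text
6.45 [ 550.3 -266.8  174.9] 39.18127941832043 [ 0.2 -0.  -3. ]
150 [ 614.3 -237.1  132.4]
170 [ 606.7 -240.6  130.8]
190 [ 599.2 -244.2  131.8]
210 [ 591.  -248.1  131. ]
230 [ 583.  -251.8  132.1]
250 [ 573.8 -256.1  130.8]
270 [ 565.5 -260.1  132.6]
290 [ 555.9 -264.6  132.3]
310 [ 546.3 -269.1  132.7]
```

View pics/w3.png

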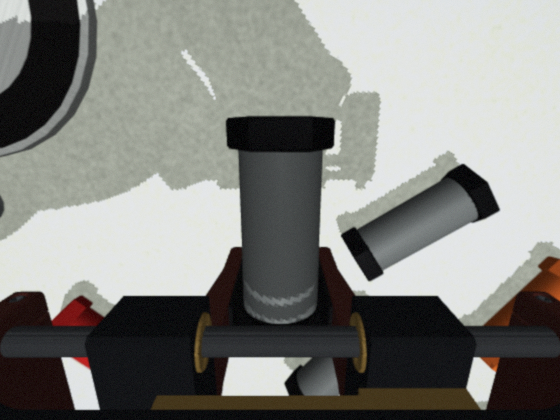

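It's still horizontal, so the grip holds it rigidly. I'll lower it a little and loosen the grip in small steps so the heavy end can swing down.

Request:
send_rows([
  [0, 0, 0.015, 0, -0.2],
  [0, 0, 0, 0, -0.14],
  [0, 0, 0, 0, -0.12],
  [0, 0, 0, 0, -0.11],
])

```text
t: 6.9
ee_pos: [549.5, -266.6, 157.5]
orientation: [-3.065, -0.682, 0.002]
ft_force: [0.6, 0.6, -2.2]
width: 39.7
```

```bash
python3 tilt.py w4
```

```text
6.9 [ 549.5 -266.6  157.5] 39.67853281076161 [ 0.6  0.6 -2.2]
150 [ 613.3 -236.9  114.2]
170 [ 605.8 -240.5  113.2]
190 [ 598.3 -244.   114.4]
210 [ 589.9 -247.9  113. ]
230 [ 581.9 -251.7  114.2]
250 [ 573.4 -255.7  114.6]
270 [ 564.5 -259.9  115. ]
290 [ 554.9 -264.4  114.8]
310 [ 544.8 -269.2  114.4]
```

Request:
send_rows([
  [0, 0, 0, 0, -0.1],
  [0, 0, 0, 0, -0.1],
])

```text
t: 7.15
ee_pos: [550.0, -266.9, 158.7]
orientation: [3.067, 0.682, 0.0]
ft_force: [-1.0, -0.9, -2.6]
width: 39.9
```

```bash
python3 tilt.py w5
```

```text
7.15 [ 550.  -266.9  158.7] 39.8961479415655 [-1.  -0.9 -2.6]
150 [ 609.5 -239.5   64.6]
170 [ 600.  -243.9   71.3]
190 [ 591.2 -248.    78.9]
210 [ 582.9 -251.9   86.5]
230 [ 575.  -255.6   93.5]
250 [ 567.7 -259.   100.7]
270 [ 559.8 -262.7  105.4]
290 [ 553.1 -265.8  111.8]
310 [ 548.5 -268.   120.5]
```

It's swinging, about 40° down so far. I'll hold at this opening.

Request:
send_rows([
  [0, 0, 0, 0, -0.1],
  [0, 0, 0, 0, -0.1],
  [0, 0, 0, 0, -0.1],
])

```text
t: 7.5
ee_pos: [550.0, -266.9, 158.8]
orientation: [3.067, 0.682, 0.0]
ft_force: [0.8, -0.1, -2.3]
width: 40.1
```

```bash
python3 tilt.py w6
```

```text
7.5 [ 550.  -266.9  158.8] 40.05690688595224 [ 0.8 -0.1 -2.3]
150 [ 609.2 -239.6   62. ]
170 [ 599.5 -244.1   67.5]
190 [ 590.7 -248.2   76.5]
210 [ 582.2 -252.2   84.1]
230 [ 574.8 -255.7   92.8]
250 [ 567.2 -259.3   99.4]
270 [ 560.5 -262.3  107. ]
290 [ 553.8 -265.5  113.2]
310 [ 548.2 -268.1  120.2]
```

View pics/w6.png

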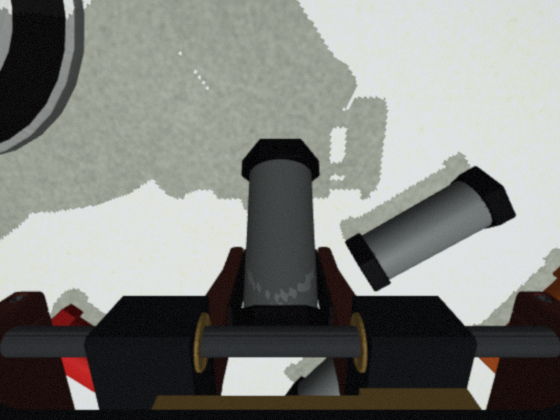

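Request:
send_rows([
  [0, 0, 0, 0, -0.095],
  [0, 0, 0, 0, -0.095],
])

```text
t: 7.75
ee_pos: [549.9, -266.9, 158.7]
orientation: [-3.067, -0.682, -0.0]
ft_force: [-0.5, 0.1, -2.0]
width: 40.1
```

```bash
python3 tilt.py w7
```

```text
7.75 [ 549.9 -266.9  158.7] 40.07525030431165 [-0.5  0.1 -2. ]
150 [ 609.1 -239.6   60.8]
170 [ 599.5 -244.1   67.7]
190 [ 590.6 -248.2   76.2]
210 [ 582.3 -252.1   84.4]
230 [ 574.2 -255.9   91.2]
250 [ 566.8 -259.4   98.6]
270 [ 560.2 -262.5  106.3]
290 [ 553.3 -265.7  112.2]
310 [ 548.1 -268.1  120.1]
```

Request:
send_rows([
  [0, 0, 0, 0, -0.088],
  [0, 0, 0, 0, -0.088],
])

```text
t: 8.0
ee_pos: [550.2, -267.0, 159.0]
orientation: [3.066, 0.682, 0.001]
ft_force: [0.5, -0.0, 0.3]
width: 40.1
```

```bash
python3 tilt.py w8
```

```text
8.0 [ 550.2 -267.   159. ] 40.07502388516768 [ 0.5 -0.   0.3]
150 [ 6.042e+02 -2.425e+02 -2.000e-01]
170 [ 589.8 -249.2   -1.2]
190 [ 584.  -251.8   43.1]
210 [ 571.8 -257.5   44.9]
230 [ 560.7 -262.8   50.6]
250 [ 549.3 -268.1   55.1]
270 [ 538.3 -273.3   60.3]
290 [ 527.1 -278.5   64.9]
310 [ 515.2 -284.1   68.1]
```

```bash
python3 -c "
from h import *
im=cam('side'); cv2.imwrite('pics/sd8.png',cv2.resize(im['color'][100:280,230:450],None,fx=3,fy=3))
im=cam('wrist'); cv2.imwrite('pics/w9.png',im['color'])
print(telemetry.get_obs()['width'])"
```

```text
40.29663419430419
```

View pics/w9.png

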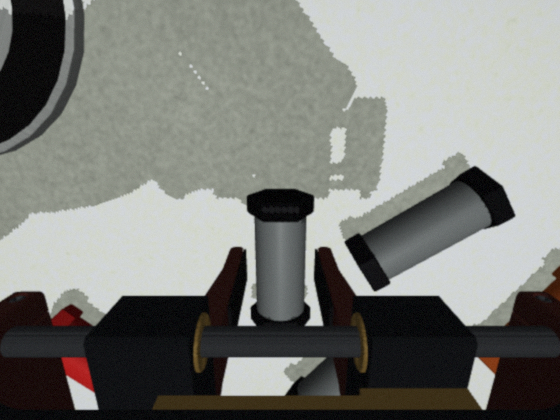

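View pics/sd8.png

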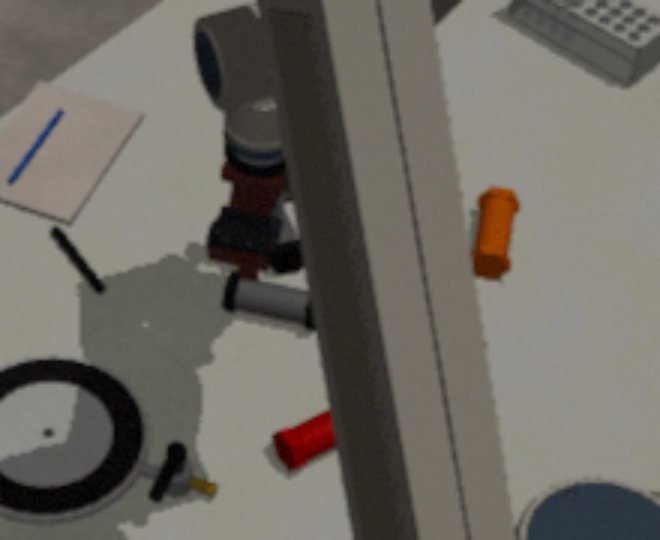

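The tube slipped out at the loosest setting and lies flat on the bench again. The swing at −0.10 was controlled, down to about 41°. Next time I'll stop there, tighten, and finish turning it upright by pushing its low tip against the plate's fixed rim. First I'll locate it again.

Request:
send_rows([
  [-0.02, 0, -0.02, 0, 0.4],
  [-0.02, 0, -0.02, 0, 0.4],
  [-0.02, 0, 0, 0, 0.4],
  [-0.01, 0, 0, 0, 0.4],
])

```text
t: 8.55
ee_pos: [485.1, -297.1, 198.7]
orientation: [3.067, 0.681, 0.0]
ft_force: [1.3, -0.5, -0.6]
width: 61.1
```

```bash
python3 -c "
from h import *
im=cam('wrist'); f=tubefit(im,(560,-262)); print(f)
cv2.imwrite('pics/w10.png',im['color']); a=np.radians(f[1]); p=f[0]-31*np.array([np.cos(a),np.sin(a)]); print(p); go(p[0],p[1],83,f[1])"
```

```text
(array([ 534.64139242, -274.54447093]), np.float32(25.256939), np.float64(92.26826685157192), np.float64(45.63225125844914))
[ 506.60488386 -287.77149691]
t 8.6 tool d(mm) [ 24.5   1.1 115.1] yaw 25.0 down [-0.001  0.001 -1.   ] turn -0.004 rad (-0.2deg)  q6 0.56 | F [-1.52  0.07 -0.23] M [-0.036  0.042  0.025] w 61.4
```

View pics/w10.png

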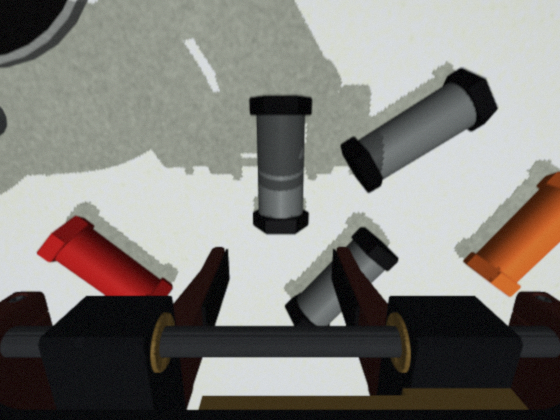

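```bash
python3 -c "
from h import *
im=cam('wrist'); wt(im,(280,97),(280,231),26)
wt(im,(280,97),(280,231),30); P=cloud(im)
for v in range(95,240,8): print(v,P[v,280].round(1))"
```

```text
A [ 573.3 -254.9   26. ] B [ 471.4 -302.7   26. ] mid [ 522.3 -278.8   26. ] yaw 25.1 len 112.6
A [ 573.1 -255.1   30. ] B [ 472.7 -302.    30. ] mid [ 522.9 -278.5   30. ] yaw 25.1 len 110.8
95 [ 573.6 -254.9   43.4]
103 [ 568.6 -257.2   44. ]
111 [ 563.5 -259.6   43.1]
119 [ 558.4 -262.    41.6]
127 [ 553.1 -264.4   40.4]
135 [ 547.8 -266.9   41.4]
143 [ 542.4 -269.5   41.4]
151 [ 537.  -272.    42.3]
159 [ 531.2 -274.7   40.3]
167 [ 525.5 -277.4   40.7]
175 [ 519.9 -280.    41.8]
183 [ 513.9 -282.8   41. ]
191 [ 508.  -285.6   41.3]
199 [ 501.9 -288.4   41.3]
207 [ 495.6 -291.4   40.7]
215 [ 489.8 -294.1   42.4]
223 [ 484.1 -296.7   44.4]
231 [ 477.4 -299.9   43.4]
239 [ 454.4 -310.5   -0.5]
```

Request:
send_rows([
  [0.007, 0.001, 0.03, 0, 0.4],
  [0.006, 0, 0.03, 0, 0.4],
  [0, 0, 0.03, 0, 0.4],
  [0, 0, 0.02, 0, 0.4],
  [0, 0, 0.005, 0, 0.4],
])

```text
t: 9.15
ee_pos: [497.7, -290.7, 80.5]
orientation: [-3.063, -0.682, 0.006]
ft_force: [-2.1, 2.4, 6.8]
width: 61.6
```

Request:
send_rows([
  [0, 0, 0, 0, -0.2],
  [0, 0, 0, 0, -0.2],
  [0, 0, 0, 0, -0.2],
  [0, 0, 0, 0, -0.2],
])

```text
t: 9.55
ee_pos: [499.4, -292.2, 84.7]
orientation: [3.065, 0.682, 0.003]
ft_force: [2.0, 0.4, 1.6]
width: 39.4
```

Request:
send_rows([
  [0, 0, -0.02, 0, -0.2],
  [0, 0, -0.03, 0, -0.2],
  [0, 0, -0.025, 0, -0.2],
  [0, 0, 0, 0, -0.12],
  [0, 0, 0, 0, -0.11],
])

```text
t: 10.05
ee_pos: [498.6, -292.0, 158.9]
orientation: [3.066, 0.682, 0.001]
ft_force: [-0.3, 0.5, -2.3]
width: 39.5
```

Request:
send_rows([
  [0, 0, 0, 0, -0.1],
  [0, 0, 0, 0, -0.1],
  [0, 0, 0, 0, -0.1],
])

```text
t: 10.35
ee_pos: [498.1, -291.6, 157.5]
orientation: [-3.065, -0.682, 0.003]
ft_force: [-0.4, -0.0, -3.1]
width: 39.7
```

```bash
python3 tilt.py w11
```

```text
10.35 [ 498.1 -291.6  157.5] 39.67765021295198 [-0.4 -0.  -3.1]
150 [ 557.  -264.2   59.1]
170 [ 547.3 -268.8   65.5]
190 [ 538.5 -272.9   74.5]
210 [ 530.  -276.9   82.1]
230 [ 522.1 -280.6   89.6]
250 [ 514.4 -284.3   96.2]
270 [ 507.5 -287.5  103.5]
290 [ 501.  -290.5  110.3]
310 [ 496.1 -292.8  118.7]
```

Request:
send_rows([
  [0, 0, -0.05, 0, -0.1],
  [0, 0, 0, 0, -0.1],
  [0, 0, -0.05, 0, -0.1],
  [0, 0, 0, 0, -0.1],
])

```text
t: 10.8
ee_pos: [501.1, -293.3, 263.3]
orientation: [3.061, 0.681, 0.01]
ft_force: [2.1, -0.3, -2.2]
width: 39.8
```

```bash
python3 tilt.py w12
```

```text
10.8 [ 501.1 -293.3  263.3] 39.832032666542055 [ 2.1 -0.3 -2.2]
150 [ 5.479e+02 -2.745e+02  1.000e-01]
170 [ 548.9 -272.3  155.1]
190 [ 539.5 -276.6  166.6]
210 [ 531.  -280.5  177.8]
230 [ 523.2 -284.1  187.8]
250 [ 516.2 -287.3  197.6]
270 [ 509.7 -290.2  206.6]
290 [ 503.8 -292.9  214.8]
310 [ 499.8 -294.7  224.9]
```

The upward jerk brought it to 50°. Once more.

Request:
send_rows([
  [0, 0, 0.02, 0, -0.1],
  [0, 0, 0.03, 0, -0.1],
  [0, 0, 0.025, 0, -0.1],
  [0, 0, 0.02, 0, -0.1],
  [0, 0, 0, 0, -0.098],
])

```text
t: 11.35
ee_pos: [496.3, -290.4, 159.3]
orientation: [-3.061, -0.681, 0.009]
ft_force: [-1.2, -0.2, -2.5]
width: 39.4
```

Request:
send_rows([
  [0, 0, -0.05, 0, -0.098],
  [0, 0, 0, 0, -0.098],
  [0, 0, -0.05, 0, -0.098],
  [0, 0, 0, 0, -0.098],
])

```text
t: 11.75
ee_pos: [501.1, -293.3, 268.9]
orientation: [3.06, 0.681, 0.011]
ft_force: [1.6, -0.3, -2.6]
width: 40.0
```

```bash
python3 tilt.py w13
```

```text
11.75 [ 501.1 -293.3  268.9] 39.96566663088703 [ 1.6 -0.3 -2.6]
150 [ 5.476e+02 -2.749e+02 -4.000e-01]
170 [ 527.  -284.6    0.7]
190 [ 535.8 -278.7  153.3]
210 [ 527.9 -282.2  171.3]
230 [ 520.4 -285.5  184.8]
250 [ 513.7 -288.5  197. ]
270 [ 508.8 -290.7  210.2]
290 [ 503.4 -293.2  219.7]
310 [ 499.6 -294.8  230.2]
```

62° now. I'll lower the corner onto the bench and drag forward to bring it vertical.

Request:
send_rows([
  [0, 0, 0.025, 0, -0.12],
  [0, 0, 0.03, 0, -0.12],
  [0, 0, 0.03, 0, -0.12],
  [0, 0, 0.015, 0, -0.12],
  [0, 0, 0, 0, -0.12],
])

```text
t: 12.3
ee_pos: [497.1, -290.9, 160.7]
orientation: [-3.063, -0.681, 0.007]
ft_force: [-0.3, -0.1, -3.0]
width: 39.0
```

```bash
python3 tilt.py w14; python3 -c "
from h import *
feel(3)"
```

```text
12.3 [ 497.1 -290.9  160.7] 39.02617373184075 [-0.3 -0.1 -3. ]
150 [ 5.499e+02 -2.659e+02 -5.000e-01]
170 [ 5.357e+02 -2.726e+02  2.000e-01]
190 [ 530.4 -275.2   45.8]
210 [ 522.6 -278.9   62.9]
230 [ 515.5 -282.3   77.2]
250 [ 508.8 -285.5   88.9]
270 [ 503.5 -288.   101. ]
290 [ 498.1 -290.6  110.6]
310 [ 495.5 -291.9  122.8]
t 12.45 F [-0.01  0.33 -2.34] +- [0.05 0.47 0.39] Mtool [-0.0152 -0.032   0.0102] +- [0.015 0.034 0.015] w 39.455373268377684 z 164.45397766155887
```

Request:
send_rows([
  [0, 0, 0.01, 0, -0.12],
  [0, 0, 0.008, 0, -0.12],
  [0.01, 0, 0.001, 0, -0.12],
  [0.01, 0, 0, 0, -0.12],
])

```text
t: 12.9
ee_pos: [518.0, -284.5, 146.6]
orientation: [3.064, 0.681, 0.004]
ft_force: [-1.0, 0.0, 6.9]
width: 39.2
```

```bash
python3 tilt.py w15
```

```text
12.9 [ 518.  -284.5  146.6] 39.193613633691726 [-1.   0.   6.9]
150 [ 573.3 -259.6   -0. ]
170 [ 5.598e+02 -2.660e+02 -1.000e-01]
190 [ 545.4 -272.8   -1.7]
210 [ 539.8 -275.2   32.2]
230 [ 533.5 -278.    52.6]
250 [ 528.6 -280.2   70.6]
270 [ 524.3 -282.1   85.7]
290 [ 520.1 -284.1   97.6]
310 [ 517.8 -285.   110.4]
```

Request:
send_rows([
  [0.01, 0, 0, 0, -0.12],
  [0.01, 0, 0, 0, -0.12],
  [0.006, 0, 0, 0, -0.12],
  [0.003, 0, 0, 0, -0.12],
])

```text
t: 13.35
ee_pos: [543.8, -270.8, 144.5]
orientation: [3.066, 0.683, 0.001]
ft_force: [-0.1, 0.5, -0.9]
width: 38.5
```

```bash
python3 tilt.py w16
```

```text
13.35 [ 543.8 -270.8  144.5] 38.46301860563163 [-0.1  0.5 -0.9]
150 [ 5.989e+02 -2.454e+02  5.000e-01]
170 [ 585.4 -251.9   -1.2]
190 [ 571.2 -258.5   -1.8]
210 [ 556.8 -265.3   -1.1]
230 [ 547.2 -269.8   15.4]
250 [ 545.7 -270.4   47.6]
270 [ 545.  -270.7   73.2]
290 [ 543.5 -271.3   91.4]
310 [ 545.5 -270.3  111.3]
```

View pics/w16.png

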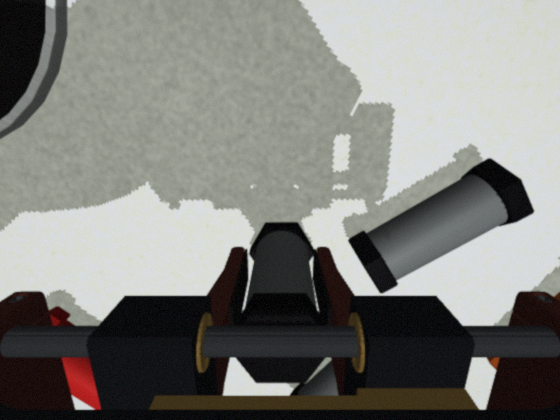

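The tube is nearly vertical, but it has slid about 15 mm back to the pads' edge (opening 38.5 mm). It's standing on the bench, so I'll release it and regrip it centred.

Request:
send_rows([
  [0, 0, 0, 0, -0.06],
  [0, 0, 0, 0, 0],
  [0, 0, 0, 0, 0.2],
  [0, 0, 0, 0, 0.4],
])

```text
t: 13.8
ee_pos: [542.8, -271.2, 144.7]
orientation: [-3.067, -0.682, 0.0]
ft_force: [0.1, -0.2, 0.3]
width: 56.5
```

Request:
send_rows([
  [0, 0, -0.03, 0, 0.4],
  [0, 0, -0.04, 0, 0.4],
  [-0.04, 0, -0.03, 0, 0.4],
  [-0.04, 0, 0, 0, 0.4],
])

```text
t: 14.2
ee_pos: [472.0, -306.3, 248.9]
orientation: [3.06, 0.684, 0.008]
ft_force: [1.2, -0.5, -1.0]
width: 61.5
```

```bash
python3 tilt.py w17; python3 -c "
from h import *
S={n:cam(n) for n in ['scene','side']}
for n,im in S.items():
    P=cloud(im); m=(P[...,2]>100)&(P[...,2]<125)&(np.hypot(P[...,0]-530,P[...,1]+277)<40); q=P[m]; print(n,len(q),q.mean(0) if len(q) else 0)
    cv2.imwrite('pics/%s17.png'%n,im['color'])
"
```

```text
14.2 [ 472.  -306.3  248.9] 61.52163029400421 [ 1.2 -0.5 -1. ]
150 [ 528.3 -281.4  108.5]
170 [ 515.3 -287.6  109.5]
190 [ 4.798e+02 -3.055e+02  1.000e-01]
210 [ 4.587e+02 -3.155e+02  3.000e-01]
230 [ 436.9 -325.8    1.2]
250 [ 4.136e+02 -3.368e+02  2.000e-01]
270 [ 400.9 -342.6   23.9]
290 [ 3.646e+02 -3.600e+02  1.000e-01]
310 [ 337.5 -372.8   -1.3]
scene 237 [ 531.66898248 -281.53727931  109.39148176]
side 136 [ 527.51625599 -274.6650264   108.79482227]
```

View pics/w17.png

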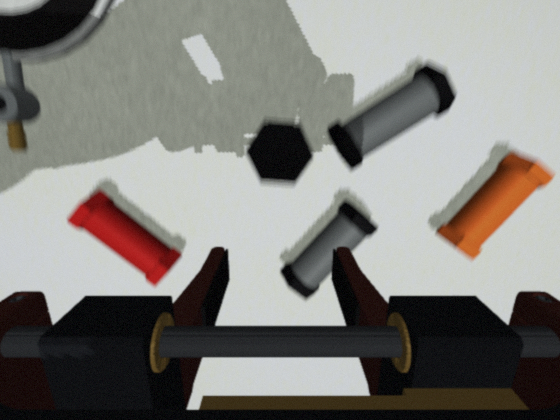

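The tube stands upright near (530,−278), with its dark hexagonal top at wrist pixel (280,152). I'll regrip it centred and carry it to the plate, to a slot 38 mm from the centre at 30°.

```bash
python3 -c "
from h import *
im=cam('wrist'); P=cloud(im); m=(P[...,2]>95)&(np.hypot(P[...,0]-530,P[...,1]+278)<45); q=P[m]; print(len(q),cv2.minEnclosingCircle(q[:,:2].astype(np.float32)),cv2.minAreaRect(q[:,:2].astype(np.float32)), q[:,2].mean())
c=cv2.minEnclosingCircle(q[:,:2].astype(np.float32))[0]
go(c[0],c[1],147)"
```

```text
9845 ((518.2246704101562, -283.2202453613281), 34.79227828979492) ((518.849365234375, -284.3644104003906), (64.58741760253906, 50.70013427734375), 20.93621063232422) 216.8436682540783
t 14.4 tool d(mm) [53.   0.2 98. ] yaw 25.0 down [ 0. -0. -1.] | F [0.44 0.39 0.01] M [-0.061 -0.006  0.01 ] w 61.7
```

```bash
cat >> h.py <<'E'
def captop(im,ap,z0=95,z1=130,r=45):
    P=cloud(im); m=((P[...,2]>z0)&(P[...,2]<z1)&(np.hypot(P[...,0]-ap[0],P[...,1]-ap[1])<r)).astype(np.uint8)
    n,l,s,c=cv2.connectedComponentsWithStats(m); i=1+np.argmax(s[1:,4]); q=P[l==i]
    M=cv2.moments(m); k=c[i]; return ray(im,k[0],k[1],np.median(q[:,2])), cv2.minAreaRect(q[:,:2].astype(np.float32)), s[i,4]
E
python3 -c "
from h import *
im=cam('wrist'); c=captop(im,(530,-278)); print(c); c=c[0]
go(c[0],c[1],147)"
```

```text
(array([ 529.26821847, -280.24058077,  109.43727797]), ((528.3751831054688, -280.3835144042969), (43.98976516723633, 49.909793853759766), 20.792848587036133), np.int32(3376))
t 14.4 tool d(mm) [63.5  2.1 97.7] yaw 25.0 down [ 0.  0. -1.] | F [ 0.25 -0.2   0.28] M [ 0.003  0.065 -0.039] w 61.3
```

Request:
send_rows([
  [0.035, 0.001, 0, 0, 0.6],
  [0.028, 0, 0, 0, 0.6],
  [0, 0, 0.02, 0, 0.6],
  [0, 0, 0.03, 0, 0.6],
  [0, 0, 0.03, 0, 0.6],
])

```text
t: 14.95
ee_pos: [529.6, -278.3, 163.4]
orientation: [3.066, 0.685, 0.001]
ft_force: [-0.3, -0.2, -0.0]
width: 69.9
```

Request:
send_rows([
  [0, 0, 0.017, 0, 0.6],
  [0, 0, 0, 0, -0.2],
  [0, 0, 0, 0, -0.2],
  [0, 0, 0, 0, -0.2],
  [0, 0, 0, 0, -0.2],
])

```text
t: 15.45
ee_pos: [528.7, -279.4, 148.6]
orientation: [3.066, 0.682, 0.002]
ft_force: [0.2, -0.8, -2.0]
width: 48.6
```

Request:
send_rows([
  [0, 0, -0.02, 0, -0.2],
  [0, 0, -0.03, 0, -0.2],
  [0, 0, 0, 0, -0.2],
])

```text
t: 15.75
ee_pos: [530.1, -280.3, 201.7]
orientation: [3.062, 0.681, 0.009]
ft_force: [1.2, -1.1, -3.0]
width: 48.7
```

```bash
python3 tilt.py w18; python3 -c "
from h import *
go(626.5,42.8,210,30);feel(4)"
```

```text
15.75 [ 530.1 -280.3  201.7] 48.74965760954389 [ 1.2 -1.1 -3. ]
150 [ 5.814e+02 -2.583e+02 -1.000e-01]
170 [ 5.646e+02 -2.662e+02 -3.000e-01]
190 [ 546.8 -274.6   -1.9]
210 [ 548.5 -273.1   73.3]
230 [ 548.3 -272.9  114.9]
250 [ 548.  -272.7  143.3]
270 [ 546.9 -273.   162.6]
290 [ 538.  -277.3  163. ]
310 [ 528.  -282.   162.3]
t 15.8 tool d(mm) [ 224.9 -251.   -10.4] yaw 25.1 down [ 0.004 -0.002 -1.   ] turn -0.086 rad (-4.9deg)  q6 0.63 | F [ 0.14  0.54 -2.82] M [ 0.055 -0.047 -0.008] w 48.8
t 15.95 F [-0.6   0.15 -2.66] +- [0.66 0.24 0.72] Mtool [ 0.0217 -0.0018  0.0106] +- [0.026 0.038 0.023] w 49.073789869588204 z 196.8465518814865
```

View pics/w18.png

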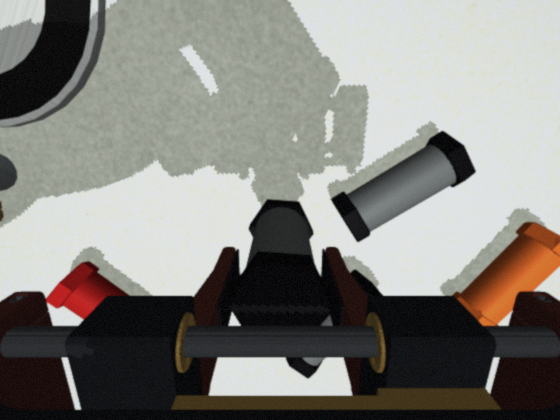

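Request:
send_rows([
  [0.015, -0.015, -0.01, -0.01, -0.2],
  [0.03, -0.033, -0.005, -0.01, -0.2],
  [0.03, -0.034, 0, -0.01, -0.2],
  [0.03, -0.034, 0, -0.01, -0.2],
  [0.03, -0.034, 0, -0.01, -0.2],
])

```text
t: 16.5
ee_pos: [582.2, -83.3, 211.5]
orientation: [-3.048, -0.758, 0.003]
ft_force: [-0.4, 0.1, -2.3]
width: 48.8
```

Request:
send_rows([
  [0.03, -0.034, 0, -0.01, -0.2],
  [0.03, -0.034, 0, -0.01, -0.2],
  [0.02, -0.02, 0, -0.01, -0.2],
  [0.01, -0.013, 0, -0.006, -0.2],
  [0, 0, 0, 0, -0.2],
])

```text
t: 17.0
ee_pos: [612.8, 48.4, 211.6]
orientation: [-3.033, -0.817, 0.002]
ft_force: [-0.1, -1.0, -2.4]
width: 48.7
```

```bash
python3 -c "
from h import *
go(626.5,42.8,165,30);feel(4);go(626.5,42.8,165,30)"; python3 tilt.py w19
```

```text
t 17.0 tool d(mm) [ 9.1 11.8 46.6] yaw 30.2 down [-0.002  0.    -1.   ] turn 0.003 rad (0.2deg)  q6 1.10 | F [-0.14 -0.98 -2.36] M [-0.003  0.022 -0.014] w 48.7
t 17.15 F [-0.29 -0.38 -3.  ] +- [0.29 0.43 0.41] Mtool [-0.0105 -0.0176  0.0039] +- [0.039 0.013 0.027] w 48.58044141676015 z 212.10502331033226
t 17.2 tool d(mm) [10.7  9.2 47.2] yaw 29.9 down [-0.001 -0.    -1.   ] turn -0.001 rad (-0.1deg)  q6 1.10 | F [-0.83 -0.38 -2.58] M [-0.052 -0.014 -0.006] w 48.9
17.2 [612.7  45.4 212.3] 48.895743839404126 [-0.8 -0.4 -2.6]
150 [660.7  72.4  12.6]
170 [644.7  63.1  12.3]
190 [628.3  53.6  13. ]
210 [628.8  54.1  81. ]
230 [629.   54.3 123.7]
250 [628.8  54.3 152.2]
270 [628.9  54.4 173.7]
290 [619.4  48.9 172.3]
310 [611.   44.  173.7]
```

Request:
send_rows([
  [0.006, 0.005, 0.01, 0, -0.2],
  [0.005, 0.004, 0.015, 0, -0.2],
  [0, 0, 0.013, 0, -0.2],
  [0, 0, 0.005, 0, -0.2],
  [0, 0, 0.004, 0, -0.2],
])

```text
t: 17.75
ee_pos: [626.5, 44.3, 164.1]
orientation: [-3.034, -0.813, 0.004]
ft_force: [0.0, 0.2, -2.8]
width: 48.7
```

```bash
python3 -c "
from h import *
feel(3);go(626.5,42.8,159,30)"
```

```text
t 17.85 F [-0.25  0.39 -3.38] +- [0.3  0.29 0.62] Mtool [-0.0259 -0.0117  0.0186] +- [0.004 0.014 0.005] w 48.97881786810185 z 164.78435043249934
t 17.9 tool d(mm) [-1.3  1.3  6.4] yaw 30.0 down [-0.001 -0.    -1.   ] turn 0.000 rad (0.0deg)  q6 1.10 | F [ 0.17  0.44 -1.59] M [0.061 0.013 0.036] w 48.6
```

Request:
send_rows([
  [0, 0, 0.003, 0, -0.2],
  [0, 0, 0.002, 0, -0.2],
  [0, 0, 0, 0, -0.2],
])

```text
t: 18.2
ee_pos: [627.1, 44.5, 160.7]
orientation: [3.034, 0.814, 0.0]
ft_force: [-0.7, -0.4, -3.5]
width: 48.5
```

```bash
python3 -c "
from h import *
feel(2)"
```

```text
t 18.25 F [-0.3  -0.63 -2.94] +- [0.39 0.27 0.58] Mtool [ 0.0118 -0.0275  0.0124] +- [0.063 0.009 0.012] w 48.20979638911577 z 160.79405211514901
```

Request:
send_rows([
  [0, 0, 0.001, 0, -0.2],
  [0, 0, 0.001, 0, -0.2],
  [0, 0, 0, 0, -0.2],
])

```text
t: 18.6
ee_pos: [628.0, 44.6, 160.4]
orientation: [3.034, 0.813, 0.004]
ft_force: [-2.7, 1.1, 8.0]
width: 49.2
```

```bash
python3 -c "
from h import *
feel(2)"
```

```text
t 18.65 F [-2.17  0.34  8.75] +- [0.49 0.77 0.77] Mtool [ 0.3633 -0.3321 -0.0149] +- [0.03  0.02  0.005] w 48.846057297021794 z 160.40384750364618
```

Request:
send_rows([
  [0, 0, -0.0005, 0, 0.1],
  [0, 0, 0, 0, 0.2],
  [0, 0, 0, 0, 0.3],
  [0, 0, 0, 0, 0.5],
  [0, 0, 0, 0, 0.5],
])

```text
t: 19.2
ee_pos: [627.1, 44.5, 159.0]
orientation: [-3.034, -0.813, 0.0]
ft_force: [0.3, -0.8, 0.4]
width: 65.5
```

Request:
send_rows([
  [0, 0, -0.03, 0, 0.5],
  [0, 0, -0.04, 0, 0.5],
  [0, 0, -0.03, 0, 0.5],
  [-0.02, 0.03, 0, 0, 0.5],
  [-0.02, 0.03, 0, 0, 0.5],
])

```text
t: 19.7
ee_pos: [623.1, -27.5, 260.6]
orientation: [3.033, 0.817, 0.004]
ft_force: [0.0, -0.4, 0.9]
width: 65.9
```

```bash
python3 -c "
from h import *
im=cam('wrist'); cv2.imwrite('pics/w20.png',im['color']); print(captop(im,(626,43),110,140))
for n in ['scene','side']:
  im=cam(n); print(captop(im,(626,43),110,140)); 
  for a in [(450,-375),(598,-363)]: print(tubefit(im,a))
"
```

```text
(array([628.48990843,  43.14533928, 121.43992116]), ((626.9628295898438, 43.23395538330078), (44.034027099609375, 49.98039245605469), 85.87934875488281), np.int32(3124))
(array([630.70196713,  41.01692062, 121.40407788]), ((629.4751586914062, 42.539649963378906), (41.97658920288086, 47.17552947998047), 26.535411834716797), np.int32(205))
(array([ 449.97403387, -378.67532223]), np.float32(-14.514815), np.float64(114.25285025841329), np.float64(48.56459682613953))
(array([ 598.56188344, -366.23052195]), np.float32(-32.303425), np.float64(112.21720814331195), np.float64(48.90949762880037))
(array([624.91469765,  48.22026812, 120.47949545]), ((628.4827880859375, 46.75889587402344), (47.50279998779297, 51.678165435791016), 54.3414306640625), np.int32(170))Traceback (most recent call last):
  File "<string>", line 6, in <module>
    for a in [(450,-375),(598,-363)]: print(tubefit(im,a))
                                            ~~~~~~~^^^^^^
  File "h.py", line 45, in tubefit
    n,l,s,c=cv2.connectedComponentsWithStats(m.astype(np.uint8)); i=1+np.argmax(s[1:,4]); q=P[l==i]
                                                                      ~~~~~~~~~^^^^^^^^^
    return _wrapfunc(a, 'argmax', axis=axis, out=out, **kwds)
    return bound(*args, **kwds)
ValueError: attempt to get argmax of an empty sequence
```

View pics/w20.png

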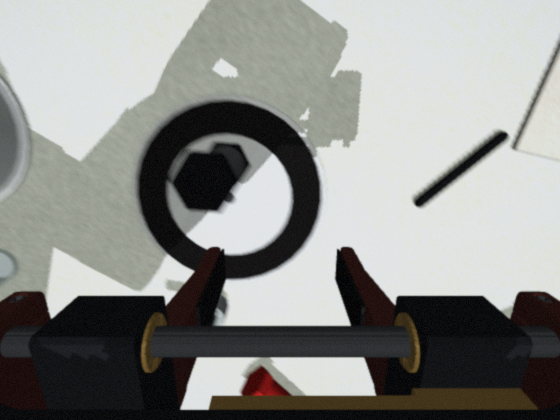

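```bash
python3 -c "
from h import *
go(540,-328,220,-32)"
```

```text
t 19.9 tool d(mm) [-220.2  218.2   39.2] yaw 29.8 down [-0. -0. -1.] turn 1.079 rad (61.8deg)  q6 0.98 | F [-0.46  0.63 -0.03] M [-0.013 -0.015 -0.004] w 66.0
```

Request:
send_rows([
  [-0.03, 0.03, 0.005, 0, 0.5],
  [-0.035, 0.035, 0.01, 0, 0.5],
  [-0.035, 0.035, 0.01, 0, 0.5],
  [-0.035, 0.035, 0.01, 0, 0.5],
  [-0.035, 0.035, 0.005, 0, 0.5],
])

```text
t: 20.35
ee_pos: [560.1, -258.8, 218.3]
orientation: [-3.033, -0.815, 0.001]
ft_force: [1.6, -0.1, -0.4]
width: 65.9
```

Request:
send_rows([
  [-0.03, 0.03, 0, 0, 0.5],
  [-0.02, 0.02, 0, 0.14, 0.5],
  [0, 0, 0, 0.145, 0.5],
  [0, 0, 0, 0.145, 0.5],
  [0, 0, 0, 0.145, 0.5],
])

```text
t: 20.85
ee_pos: [542.7, -326.2, 219.0]
orientation: [-3.14, 0.09, 0.001]
ft_force: [0.8, 1.0, 0.2]
width: 66.0
```

Request:
send_rows([
  [0, 0, 0, 0.145, 0.5],
  [0, 0, 0, 0.145, 0.5],
  [0, 0, 0, 0.145, 0.5],
  [0, 0, 0, 0.07, 0.5],
  [0, 0, 0, 0, 0.5],
])

```text
t: 21.35
ee_pos: [542.9, -325.7, 219.1]
orientation: [-3.021, 0.862, 0.001]
ft_force: [0.4, -0.2, -0.3]
width: 66.0
```

```bash
cat > pre.py <<'E'
from h import *
import sys
ap=(float(sys.argv[1]),float(sys.argv[2])); d=float(sys.argv[3])
im=cam('wrist'); cv2.imwrite('pics/%s.png'%sys.argv[4],im['color'])
f=tubefit(im,ap); print(f); a=np.radians(f[1])
o=telemetry.get_obs(); R=cv2.Rodrigues(np.array(o['orientation'],float))[0]
u=np.array([np.cos(a),np.sin(a)]); u*=np.sign(u@R[:2,0]) ; p=f[0]+d*u; print(p); go(p[0],p[1],83,f[1])
E
python3 pre.py 598 -364 -31 w21
```

```text
(array([ 596.08365021, -366.16455589]), np.float32(-31.416199), np.float64(109.89120462707734), np.float64(46.267356252729805))
[ 569.62814293 -350.00577675]
t 21.4 tool d(mm) [ 35.6   6.5 136.1] yaw -31.7 down [-0.  0. -1.] turn -0.005 rad (-0.3deg)  q6 1.56 | F [-0.3  -0.4   0.22] M [0.025 0.023 0.016] w 66.1
```

View pics/w21.png

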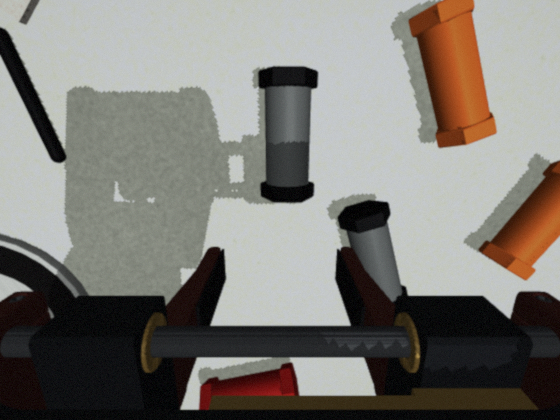

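Request:
send_rows([
  [0.018, 0.003, 0.03, 0, 0.4],
  [0.018, 0.003, 0.04, 0, 0.4],
  [0, 0, 0.04, 0, 0.4],
  [0, 0, 0.02, 0, 0.4],
  [0, 0, 0.005, 0, 0.4],
])

```text
t: 21.9
ee_pos: [568.5, -349.4, 81.1]
orientation: [-3.02, 0.859, 0.008]
ft_force: [0.4, 0.4, -0.1]
width: 61.5
```

Request:
send_rows([
  [0, 0, 0, 0, -0.2],
  [0, 0, 0, 0, -0.2],
  [0, 0, 0, 0, -0.2],
  [0, 0, 0, 0, -0.2],
])

```text
t: 22.3
ee_pos: [570.8, -351.1, 86.3]
orientation: [3.02, -0.862, 0.004]
ft_force: [-0.5, 0.6, 4.5]
width: 39.3
```

Request:
send_rows([
  [0, 0, -0.02, 0, -0.2],
  [0, 0, -0.03, 0, -0.2],
  [0, 0, -0.025, 0, -0.2],
  [0, 0, 0, 0, -0.2],
  [0, 0, 0, 0, -0.2],
])

```text
t: 22.8
ee_pos: [569.7, -350.7, 159.6]
orientation: [3.021, -0.862, 0.001]
ft_force: [0.0, -0.1, -2.7]
width: 39.6
```

```bash
python3 -c "
from h import *
feel(6)"; python3 tilt.py w22
```

```text
t 23.05 F [-0.26  0.07 -3.19] +- [0.58 0.2  0.34] Mtool [ 0.0633 -0.0785 -0.0136] +- [0.023 0.023 0.048] w 39.33909901494373 z 157.83255827435426
23.1 [ 569.3 -350.4  158.1] 39.56554509282177 [-0.2 -0.3 -3.2]
150 [ 628.6 -387.4  112.4]
170 [ 621.6 -383.1  113.2]
190 [ 614.2 -378.5  112.5]
210 [ 606.6 -373.8  112.9]
230 [ 598.3 -368.7  111.9]
250 [ 590.7 -363.9  113.7]
270 [ 581.9 -358.5  113.4]
290 [ 573.1 -353.1  113.9]
310 [ 563.5 -347.1  113.6]
```

```bash
python3 -c "
from h import *
feel(25)"
```

```text
t 24.35 F [-0.08 -0.07 -2.98] +- [0.42 0.54 0.46] Mtool [ 0.0552 -0.0626  0.0016] +- [0.027 0.033 0.032] w 39.333005922360705 z 159.47216934328623
```

The moment reading is ambiguous at this yaw. The swing test will settle it: loosen to −0.10 and see whether the far end drops. It only does so if that end is the heavy one.

Request:
send_rows([
  [0, 0, 0, 0, -0.12],
  [0, 0, 0, 0, -0.11],
  [0, 0, 0, 0, -0.1],
  [0, 0, 0, 0, -0.1],
  [0, 0, 0, 0, -0.1],
])

```text
t: 24.9
ee_pos: [569.9, -350.7, 159.5]
orientation: [-3.021, 0.862, 0.0]
ft_force: [-0.8, -0.4, -3.0]
width: 39.8
```

```bash
python3 tilt.py w23; python3 -c "
from h import *
feel(25)"
```

```text
24.9 [ 569.9 -350.7  159.5] 39.837741652206866 [-0.8 -0.4 -3. ]
150 [ 629.2 -387.8  114.4]
170 [ 622.3 -383.5  114.8]
190 [ 614.8 -378.9  114.2]
210 [ 607.3 -374.2  114.6]
230 [ 599.3 -369.3  114.4]
250 [ 591.2 -364.2  114.9]
270 [ 582.5 -358.9  114.9]
290 [ 573.1 -353.1  114.1]
310 [ 564.5 -347.7  115.6]
t 26.15 F [ 0.04  0.01 -2.97] +- [0.48 0.56 0.4 ] Mtool [ 0.0587 -0.0711  0.0104] +- [0.035 0.03  0.024] w 39.69883665905166 z 159.4488519878569
```

It didn't swing, and the moment, once corrected for the tare turning with yaw, gives a lever of about 10 mm. So tube C's heavy end is the near (−x) one. I'll put it down, turn the tool half round and grip the other end.

Request:
send_rows([
  [0, 0, 0.03, 0, -0.2],
  [0, 0, 0.03, 0, -0.2],
  [0, 0, 0.013, 0, -0.2],
  [0, 0, 0.001, 0, -0.2],
  [0, 0, 0, 0, 0],
])

```text
t: 26.7
ee_pos: [570.2, -350.9, 85.7]
orientation: [3.021, -0.862, 0.001]
ft_force: [-0.3, 0.6, 0.1]
width: 43.0
```

Request:
send_rows([
  [0, 0, 0, 0, 0.4],
  [0, 0, 0, 0, 0.4],
  [0, 0, -0.03, 0, 0.4],
  [0.03, 0, -0.04, 0, 0.4],
  [0.04, 0, -0.04, 0, 0.4],
])

```text
t: 27.2
ee_pos: [625.3, -385.2, 193.0]
orientation: [-3.021, 0.862, 0.001]
ft_force: [0.8, -1.4, 0.3]
width: 61.8
```

Request:
send_rows([
  [0.03, 0, 0, -0.15, 0.4],
  [0, 0, 0, -0.15, 0.4],
  [0, 0, 0, -0.15, 0.4],
  [0, 0, 0, -0.15, 0.4],
  [0, 0, 0, -0.15, 0.4],
])

```text
t: 27.7
ee_pos: [651.0, -401.2, 191.5]
orientation: [3.125, 0.314, 0.001]
ft_force: [-0.6, -0.5, 1.1]
width: 61.3
```

Request:
send_rows([
  [0, 0, 0, -0.15, 0.4],
  [0, 0, 0, -0.15, 0.4],
  [0, 0, 0, -0.15, 0.4],
  [0, 0, 0, -0.15, 0.4],
  [0, 0, 0, -0.15, 0.4],
])

```text
t: 28.2
ee_pos: [651.0, -401.1, 191.6]
orientation: [2.793, 1.436, 0.001]
ft_force: [-0.6, 0.2, -0.6]
width: 61.6
```

Request:
send_rows([
  [0, 0, 0, -0.15, 0.4],
  [0, 0, 0, -0.15, 0.4],
  [0, 0, 0, -0.15, 0.4],
  [0, 0, 0, -0.15, 0.4],
  [0, 0, 0, -0.15, 0.4],
])

```text
t: 28.7
ee_pos: [651.0, -401.1, 191.6]
orientation: [2.073, 2.36, 0.0]
ft_force: [-0.3, -0.7, -0.3]
width: 61.2
```

Request:
send_rows([
  [0, 0, 0, -0.15, 0.4],
  [0, 0, 0, -0.15, 0.4],
  [0, 0, 0, -0.15, 0.4],
  [0, 0, 0, -0.15, 0.4],
  [0, 0, 0, -0.15, 0.4],
])

```text
t: 29.2
ee_pos: [650.9, -401.2, 191.6]
orientation: [1.065, 2.955, -0.0]
ft_force: [0.4, -0.3, 0.4]
width: 61.6
```

```bash
python3 pre.py 596 -366 -31 w24; python3 -c "
from h import *
feel(10)"
```

```text
(array([ 594.53921903, -364.68057377]), np.float32(-31.836151), np.float64(110.21572113496367), np.float64(45.670993323034494))
[ 620.87557996 -381.03282291]
t 29.2 tool d(mm) [ 36.1  -3.4 108.6] yaw 140.8 down [ 0.001 -0.001 -1.   ] turn -0.128 rad (-7.4deg)  q6 -1.45 | F [ 0.21 -0.14 -0.66] M [ 0.017 -0.208 -0.05 ] w 61.4
t 29.7 F [ 0.15  0.06 -0.27] +- [0.46 0.47 0.46] Mtool [-0.0933 -0.0946  0.0163] +- [0.034 0.048 0.02 ] w 61.374948210711395 z 190.82851530690863
```

View pics/w24.png

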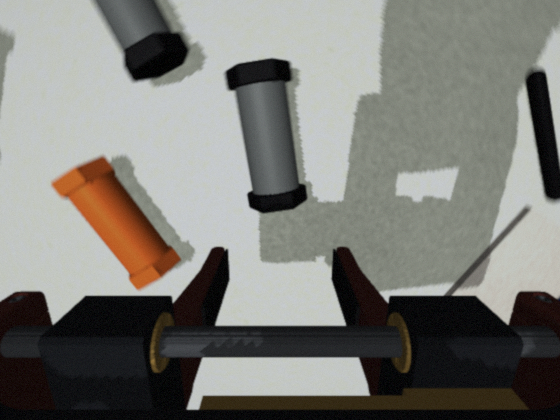

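Request:
send_rows([
  [0, 0, 0, -0.128, 0.4],
  [0.018, 0.001, 0.02, 0, 0.4],
  [0.018, 0, 0.03, 0, 0.4],
  [0, 0, 0.035, 0, 0.4],
  [0, 0, 0.022, 0, 0.4],
])

```text
t: 30.25
ee_pos: [619.8, -380.0, 81.6]
orientation: [-0.883, -3.012, -0.001]
ft_force: [0.6, 0.1, -0.2]
width: 61.4
```

Request:
send_rows([
  [0, 0, 0, 0, 0.4],
  [0, 0, 0, 0, -0.2],
  [0, 0, 0, 0, -0.2],
  [0, 0, 0, 0, -0.2],
  [0, 0, 0, 0, -0.2],
])

```text
t: 30.75
ee_pos: [621.0, -380.9, 84.2]
orientation: [0.883, 3.015, -0.0]
ft_force: [-1.6, -0.1, 1.4]
width: 39.3
```

Request:
send_rows([
  [0, 0, -0.02, 0, -0.2],
  [0, 0, -0.03, 0, -0.2],
  [0, 0, -0.025, 0, -0.2],
  [0, 0, 0, 0, -0.12],
  [0, 0, 0, 0, -0.11],
])

```text
t: 31.25
ee_pos: [621.2, -380.8, 159.7]
orientation: [0.883, 3.014, -0.001]
ft_force: [-1.2, 0.5, -4.2]
width: 39.5
```

Request:
send_rows([
  [0, 0, 0, 0, -0.1],
  [0, 0, 0, 0, -0.1],
  [0, 0, 0, 0, -0.1],
])

```text
t: 31.55
ee_pos: [620.5, -380.5, 157.3]
orientation: [-0.882, -3.013, -0.001]
ft_force: [-0.3, 0.1, -2.1]
width: 40.0
```

```bash
python3 tilt.py w25
```

```text
31.55 [ 620.5 -380.5  157.3] 39.95249994647233 [-0.3  0.1 -2.1]
150 [ 566.5 -344.8   54.5]
170 [ 575.6 -350.7   62.3]
190 [ 584.  -356.1   71.2]
210 [ 592.  -361.1   79.4]
230 [ 599.1 -365.7   88.4]
250 [ 605.8 -370.    96.4]
270 [ 612.4 -374.3  103.1]
290 [ 618.4 -378.1  110.2]
310 [ 623.2 -381.2  118. ]
```

It swung to about 43°, so the heavy end is confirmed. Now the upward jerks.

Request:
send_rows([
  [0, 0, -0.05, 0, -0.099],
  [0, 0, 0, 0, -0.099],
  [0, 0, -0.05, 0, -0.099],
  [0, 0, 0, 0, -0.1],
])

```text
t: 32.0
ee_pos: [623.6, -382.4, 265.0]
orientation: [0.88, 3.006, -0.004]
ft_force: [2.0, 0.3, -1.2]
width: 39.8
```

Request:
send_rows([
  [0, 0, 0.02, 0, -0.12],
  [0, 0, 0.03, 0, -0.12],
  [0, 0, 0.025, 0, -0.12],
  [0, 0, 0.02, 0, -0.11],
  [0, 0, 0, 0, -0.099],
])

```text
t: 32.5
ee_pos: [619.1, -379.6, 159.1]
orientation: [-0.881, -3.009, -0.003]
ft_force: [-0.6, 0.8, -3.0]
width: 40.0
```

```bash
python3 tilt.py w26
```

```text
32.5 [ 619.1 -379.6  159.1] 39.98998241626412 [-0.6  0.8 -3. ]
150 [ 5.690e+02 -3.462e+02  4.000e-01]
170 [ 5.823e+02 -3.547e+02 -3.000e-01]
190 [ 587.5 -358.2   45.2]
210 [ 595.2 -363.2   61.2]
230 [ 601.8 -367.4   75.9]
250 [ 607.7 -371.2   88.5]
270 [ 612.7 -374.4  100.6]
290 [ 618.  -377.8  109.6]
310 [ 620.6 -379.6  121.5]
```

Request:
send_rows([
  [0, 0, 0.007, 0, -0.13],
  [0, 0, 0.007, 0, -0.13],
  [0.01, 0, 0.001, 0, -0.13],
  [0.01, 0, 0, 0, -0.13],
  [0.008, 0, 0, 0, -0.13],
])

```text
t: 33.05
ee_pos: [598.9, -366.6, 151.4]
orientation: [0.881, 3.009, -0.003]
ft_force: [3.4, -2.7, 7.2]
width: 39.1
```

```bash
python3 tilt.py w27
```

```text
33.05 [ 598.9 -366.6  151.4] 39.09866050299753 [ 3.4 -2.7  7.2]
150 [ 549.9 -334.    -1.3]
170 [ 562.8 -342.3   -1.2]
190 [ 570.8 -347.5   25.6]
210 [ 578.4 -352.4   44. ]
230 [ 584.3 -356.2   62.2]
250 [ 589.7 -359.7   76.9]
270 [ 594.2 -362.6   90.2]
290 [ 598.5 -365.4  101.3]
310 [ 600.7 -366.8  113.9]
```

At 66° the tube has slid to the pad edge, but the centre of gravity is already past its bottom corner (beyond about 57°), so it should right itself. I'll drag a little further, then open gently.

Request:
send_rows([
  [0.008, 0, 0.002, 0, -0.12],
  [0.008, 0, 0.001, 0, -0.11],
  [0.004, 0, 0.001, 0, -0.1],
])

```text
t: 33.4
ee_pos: [580.1, -354.5, 146.3]
orientation: [0.883, 3.014, -0.0]
ft_force: [-0.4, 0.3, 0.6]
width: 39.6
```

```bash
python3 tilt.py w28
```

```text
33.4 [ 580.1 -354.5  146.3] 39.617732660621215 [-0.4  0.3  0.6]
150 [ 529.9 -321.2   -0.6]
170 [ 510.8 -309.9  227.6]
190 [ 5.554e+02 -3.375e+02  4.000e-01]
210 [ 565.8 -344.1   13. ]
230 [ 570.9 -347.5   38.9]
250 [ 574.  -349.5   63. ]
270 [ 577.2 -351.6   80.6]
290 [ 579.1 -352.9   96.9]
310 [ 578.9 -352.8  113.5]
```

Request:
send_rows([
  [0.004, 0, 0, 0, -0.08],
  [0, 0, 0, 0, -0.05],
  [0, 0, 0, 0, 0],
  [0, 0, 0, 0, 0.3],
  [0, 0, 0, 0, 0.6],
])

```text
t: 33.95
ee_pos: [577.4, -352.8, 144.7]
orientation: [0.883, 3.015, -0.0]
ft_force: [0.0, -0.3, 0.5]
width: 56.8
```

Request:
send_rows([
  [0, 0, 0, 0, 0.6],
  [0, 0, -0.03, 0, 0.6],
  [0, 0, -0.04, 0, 0.6],
  [-0.04, 0, -0.03, 0, 0.6],
  [-0.04, 0, 0, 0, 0.6],
])

```text
t: 34.45
ee_pos: [647.1, -397.4, 251.4]
orientation: [0.881, 3.007, -0.004]
ft_force: [-0.1, -1.4, 1.1]
width: 70.5
```

```bash
python3 -c "
from h import *
im=cam('wrist'); c=captop(im,(586,-358)); print(c); c=c[0]
cv2.imwrite('pics/w29.png',im['color']); go(c[0],c[1],147)"
```

```text
(array([ 582.16002441, -355.10455096,  109.47178269]), ((582.895263671875, -355.5971374511719), (49.44072341918945, 43.47783660888672), 57.546878814697266), np.int32(3405))
t 34.5 tool d(mm) [ 83.3   0.7 101.1] yaw 147.4 down [ 0.01  -0.006 -1.   ] | F [-0.09 -0.01  0.96] M [ 0.002 -0.152 -0.013] w 70.2
```

View pics/w29.png

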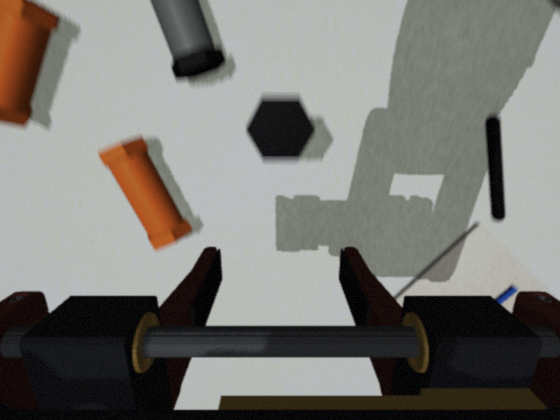

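```bash
python3 -c "
from h import *
feel(2)
im=cam('wrist'); c=captop(im,(586,-358)); print(c[0]); c=c[0]
go(c[0],c[1],148)"
```

```text
t 34.55 F [ 0.12 -0.02  0.38] +- [0.21 0.01 0.58] Mtool [-0.0813 -0.1165  0.024 ] +- [0.004 0.01  0.011] w 69.81066699190315 z 246.7812471853755
[ 582.00823834 -354.99407849  109.43517194]
t 34.6 tool d(mm) [74.7  0.6 96.2] yaw 147.4 down [-0.001  0.001 -1.   ] | F [-0.19  0.38 -0.55] M [-0.021 -0.14  -0.039] w 70.0
```

Request:
send_rows([
  [0.035, 0, 0, 0, 0.6],
  [0.04, 0, 0, 0, 0.6],
  [0, 0, 0.02, 0, 0.6],
  [0, 0, 0.03, 0, 0.6],
  [0, 0, 0.03, 0, 0.6],
])

```text
t: 35.15
ee_pos: [580.2, -354.6, 164.3]
orientation: [-0.883, -3.015, -0.0]
ft_force: [0.2, -0.0, 0.4]
width: 70.3
```

Request:
send_rows([
  [0, 0, 0.016, 0, 0.6],
  [0, 0, 0, 0, -0.2],
  [0, 0, 0, 0, -0.2],
  [0, 0, 0, 0, -0.2],
  [0, 0, 0, 0, -0.2],
])

```text
t: 35.65
ee_pos: [582.1, -355.8, 150.3]
orientation: [0.882, 3.013, -0.001]
ft_force: [0.5, 0.1, 0.4]
width: 49.0
```

Request:
send_rows([
  [0, 0, -0.02, 0, -0.2],
  [0, 0, -0.03, 0, -0.2],
  [0, 0, -0.02, 0, -0.2],
  [0, 0, 0, 0, -0.2],
])

```text
t: 36.05
ee_pos: [582.9, -356.4, 222.7]
orientation: [0.881, 3.009, -0.003]
ft_force: [0.8, -0.9, -3.3]
width: 49.0
```

```bash
python3 tilt.py w30; python3 -c "
from h import *
go(560.7,42.8,225,150);feel(4)"
```

```text
36.05 [ 582.9 -356.4  222.7] 48.9689556764093 [ 0.8 -0.9 -3.3]
150 [ 5.402e+02 -3.275e+02 -3.000e-01]
170 [ 557.1 -338.3   -0.6]
190 [ 574.6 -349.4   -0.6]
210 [ 568.5 -345.9   92.5]
230 [ 567.5 -345.4  136.4]
250 [ 565.4 -344.2  169.9]
270 [ 568.7 -346.3  182.6]
290 [ 577.7 -352.1  181.9]
310 [ 587.1 -358.1  181.4]
t 36.1 tool d(mm) [233.1 324.1  -5.2] yaw 147.4 down [ 0.003 -0.002 -1.   ] turn -0.046 rad (-2.6deg)  q6 -1.57 | F [-0.21 -0.38 -3.13] M [ 0.051 -0.136  0.045] w 49.0
t 36.25 F [-0.2  -0.03 -3.34] +- [0.4  0.33 0.29] Mtool [-0.0988 -0.1058 -0.0265] +- [0.032 0.018 0.014] w 48.734216434033605 z 217.4057733358692
```

Request:
send_rows([
  [0.013, 0.018, -0.005, -0.005, -0.2],
  [0.026, 0.036, 0, -0.005, -0.2],
  [0.026, 0.036, 0, -0.005, -0.2],
  [0.026, 0.036, 0, -0.005, -0.2],
  [0.026, 0.036, 0, -0.005, -0.2],
])

```text
t: 36.8
ee_pos: [567.1, -153.5, 223.2]
orientation: [-0.845, -3.024, -0.0]
ft_force: [0.2, 0.2, -3.7]
width: 48.9
```

Request:
send_rows([
  [0.026, 0.036, 0, -0.005, -0.2],
  [0.026, 0.036, 0, -0.005, -0.2],
  [0.026, 0.036, 0, -0.005, -0.2],
  [0.02, 0.027, 0, -0.005, -0.2],
  [0.01, 0.015, 0, 0, -0.2],
])

```text
t: 37.3
ee_pos: [550.4, 31.3, 223.3]
orientation: [-0.81, -3.033, -0.0]
ft_force: [0.0, -0.2, -2.8]
width: 49.0
```

Request:
send_rows([
  [0, 0, 0, 0, -0.2],
  [0, 0, 0, 0, -0.2],
])

```text
t: 37.5
ee_pos: [551.5, 28.6, 223.5]
orientation: [-0.812, -3.034, 0.001]
ft_force: [0.2, -0.6, -3.1]
width: 49.1
```

```bash
python3 tilt.py w31; python3 -c "
from h import *
go(560.7,42.8,165,150)"
```

```text
37.5 [551.5  28.6 223.5] 49.10710175165188 [ 0.2 -0.6 -3.1]
150 [505.1  56.6  12.7]
170 [521.8  47.   11.8]
190 [539.   37.1  12.2]
210 [534.7  39.4  97.5]
230 [534.8  39.2 138.1]
250 [533.1  40.1 170.8]
270 [537.1  37.8 182.4]
290 [545.9  32.7 182.6]
310 [555.   27.5 182.9]
t 37.5 tool d(mm) [-0.4 17.4 58.5] yaw 150.0 down [-0.001 -0.    -1.   ] turn -0.001 rad (-0.0deg)  q6 -1.02 | F [ 0.56 -0.24 -2.78] M [ 0.023 -0.042 -0.012] w 49.0
```

View pics/w31.png

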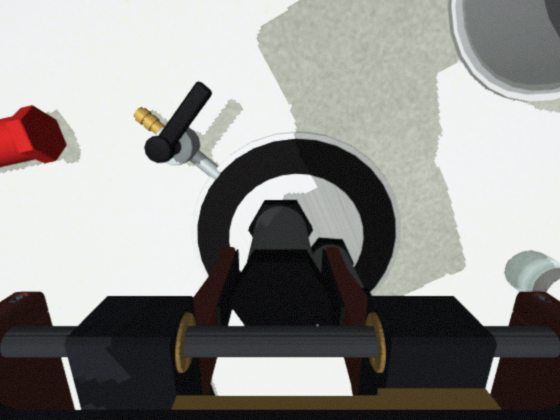

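Request:
send_rows([
  [0, 0.009, 0, 0, -0.2],
  [0, 0.008, 0.015, 0, -0.2],
  [0, 0, 0.025, 0, -0.2],
  [0, 0, 0.014, 0, -0.2],
  [0, 0, 0.004, 0, -0.2],
])

```text
t: 38.05
ee_pos: [559.4, 42.6, 163.3]
orientation: [-0.815, -3.03, 0.002]
ft_force: [-0.1, -0.2, -3.3]
width: 48.7
```

Request:
send_rows([
  [0, 0, 0.002, 0, -0.2],
  [0, 0, 0.001, 0, -0.2],
  [0, 0, 0, 0, -0.2],
])

```text
t: 38.35
ee_pos: [560.9, 42.7, 163.4]
orientation: [0.815, 3.033, 0.001]
ft_force: [-0.1, -1.1, -2.7]
width: 49.2
```

```bash
python3 -c "
from h import *
feel(2);go(560.7,42.8,159,150)"
```

```text
t 38.4 F [-0.41 -0.4  -2.89] +- [0.33 0.68 0.22] Mtool [-0.0937 -0.0375  0.0166] +- [0.006 0.036 0.006] w 49.0112617188003 z 163.51117384814154
t 38.5 tool d(mm) [ 0.2 -0.1  4.5] yaw 149.9 down [ 0.001  0.    -1.   ] turn -0.001 rad (-0.1deg)  q6 -0.99 | F [ 0.43  0.19 -2.7 ] M [ 0.001 -0.12  -0.013] w 48.7
```

Request:
send_rows([
  [0, 0, 0.002, 0, -0.2],
  [0, 0, 0.001, 0, -0.2],
  [0, 0, 0, 0, -0.2],
])

```text
t: 38.75
ee_pos: [561.6, 42.8, 162.1]
orientation: [0.814, 3.031, 0.001]
ft_force: [-4.1, 0.2, 15.1]
width: 48.9
```

Request:
send_rows([
  [0, 0, 0.001, 0, -0.2],
  [0, 0, 0, 0, -0.2],
])

```text
t: 38.95
ee_pos: [562.0, 42.7, 162.1]
orientation: [0.814, 3.03, 0.001]
ft_force: [-5.7, -1.5, 23.5]
width: 49.2
```

Contact. I'll back off slightly and release.

Request:
send_rows([
  [0, 0, -0.002, 0, -0.1],
  [0, 0, 0, 0, 0.15],
  [0, 0, 0, 0, 0.25],
  [0, 0, 0, 0, 0.4],
  [0, 0, 0, 0, 0.5],
])

```text
t: 39.45
ee_pos: [560.4, 42.8, 160.5]
orientation: [-0.815, -3.034, 0.0]
ft_force: [0.3, -0.4, 0.2]
width: 64.9
```

Request:
send_rows([
  [0, 0, 0, 0, 0.5],
  [0, 0, -0.03, 0, 0.5],
  [0, 0, -0.04, 0, 0.5],
  [0, 0, -0.04, 0, 0.5],
  [0, 0, 0, 0, 0.5],
])

```text
t: 39.95
ee_pos: [563.1, 43.0, 276.0]
orientation: [0.813, 3.026, 0.005]
ft_force: [0.5, 0.7, -0.1]
width: 66.2
```

```bash
python3 -c "
from h import *
im=cam('wrist'); cv2.imwrite('pics/w32.png',im['color'])
for n in ['scene','side']:
  im=cam(n); cv2.imwrite('pics/%s32.png'%n,im['color'])
  for a in [(628,43),(561,43)]:
    try: print(n,captop(im,a,110,140))
    except Exception as e: print('none')
  try: print(tubefit(im,(450,-375)))
  except Exception: print('none')
o=telemetry.get_obs(); print(o['ee_pos'],o['qpos'])
go(450,-375,220,-15)
"
```

```text
scene (array([630.19996217,  40.22747288, 121.25632301]), ((628.2128295898438, 42.46462631225586), (44.14568328857422, 47.77504348754883), 25.740135192871094), np.int32(215))
scene (array([565.3381105 ,  39.77683144, 121.48194219]), ((563.9359741210938, 41.26863098144531), (44.03693389892578, 47.69488525390625), 29.029464721679688), np.int32(202))
(array([ 449.81380875, -378.90195164]), np.float32(-14.818247), np.float64(112.81763391327117), np.float64(50.43292114624379))
side (array([624.35808248,  51.12012435, 120.86441814]), ((626.1817016601562, 47.22593688964844), (49.148468017578125, 45.65882873535156), 43.629127502441406), np.int32(135))
side (array([560.15756505,  47.49581826, 121.14495241]), ((562.337646484375, 47.52449035644531), (45.41114807128906, 49.11356735229492), 29.15958595275879), np.int32(177))
none
[560.07590321  42.77508547 270.34342147] [ 5.50297769e-02  3.71829962e-01  1.79693154e+00  2.65214974e-05
  9.73428672e-01 -9.90977814e-01]
t 40.1 tool d(mm) [-114.1 -416.7   50.4] yaw 149.9 down [-0.001 -0.    -1.   ] turn -0.263 rad (-15.1deg)  q6 -0.99 | F [-1.14  0.1  -1.21] M [ 0.014 -0.136 -0.021] w 65.8
```

View pics/scene32.png

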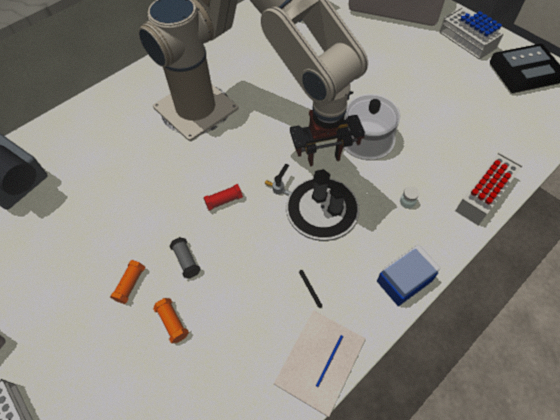

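```bash
python3 -c "
from h import *
go(514,-392,220,165)
"
```

```text
t 40.1 tool d(mm) [-178.  -399.3   50.4] yaw 149.9 down [-0.001 -0.    -1.   ] turn -0.263 rad (-15.1deg)  q6 -0.99 | F [-1.14  0.1  -1.21] M [ 0.014 -0.136 -0.021] w 65.8
```

Request:
send_rows([
  [-0.01, -0.022, 0, 0, 0.5],
  [-0.018, -0.042, 0, 0, 0.5],
  [-0.018, -0.042, 0.005, 0, 0.5],
  [-0.019, -0.042, 0.005, 0, 0.5],
  [-0.019, -0.042, 0.005, 0, 0.5],
])

```text
t: 40.6
ee_pos: [536.7, -165.0, 253.7]
orientation: [-0.813, -3.031, -0.0]
ft_force: [0.7, -0.0, 0.0]
width: 65.8
```

Request:
send_rows([
  [-0.019, -0.042, 0.01, 0, 0.5],
  [-0.019, -0.042, 0.01, 0, 0.5],
  [-0.019, -0.042, 0.01, 0, 0.5],
  [-0.019, -0.042, 0.005, 0, 0.5],
  [-0.018, -0.04, 0, 0, 0.5],
])

```text
t: 41.1
ee_pos: [513.4, -391.9, 217.4]
orientation: [-0.814, -3.029, -0.003]
ft_force: [0.2, -0.1, 0.1]
width: 65.6
```

Request:
send_rows([
  [0, 0, 0, -0.13, 0.5],
  [0, 0, 0, -0.13, 0.5],
  [0, 0, 0, 0, 0.5],
  [0, 0, 0, 0, 0.5],
])

```text
t: 41.5
ee_pos: [514.6, -390.3, 219.2]
orientation: [-0.42, -3.111, -0.002]
ft_force: [0.0, 0.1, -0.2]
width: 65.6
```

```bash
python3 pre.py 450 -375 -30 w33
```

```text
(array([ 447.71264053, -377.58035271]), np.float32(-14.572715), np.float64(110.15135781776814), np.float64(45.94213901436192))
[ 476.7475145  -385.12860768]
t 41.5 tool d(mm) [ 37.8  -5.3 136.7] yaw 164.7 down [-0.002  0.001 -1.   ] turn -0.013 rad (-0.8deg)  q6 -1.97 | F [0.21 0.43 0.12] M [-0.006 -0.162  0.008] w 65.5
```

View pics/w33.png

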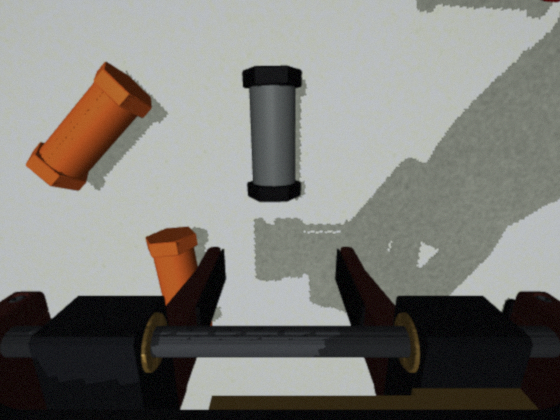

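```bash
python3 -c "
from h import *
im=cam('wrist')
a=ray(im,195,235,35); print(a, np.array(a[:2])-[477,-385], telemetry.get_obs()['ee_pos'])
R=cv2.Rodrigues(telemetry.get_obs()['orientation'])[0]; print(R.T@(a-np.array([477,-385,22])))
a=ray(im,172,230,44);print(R.T@(a-np.array([477,-385,22])))
feel(10)
"
```

```text
[ 515.18598755 -473.22258312   35.        ] [ 38.18598755 -88.22258312] [ 514.99233358 -390.29065467  220.02488915]
[-60.07915143 -75.02581309 -13.11551564]
[-51.67490782 -92.81569122 -22.1141347 ]
t 42.05 F [ 0.   -0.16  0.07] +- [0.54 0.65 0.51] Mtool [-0.0589 -0.1026 -0.0083] +- [0.028 0.03  0.024] w 65.58516594903016 z 220.95077466990782
```

Request:
send_rows([
  [0.018, -0.003, 0.03, -0.013, 0.4],
  [0.019, -0.002, 0.04, 0, 0.4],
  [0, 0, 0.04, 0, 0.4],
  [0, 0, 0.02, 0, 0.4],
  [0, 0, 0.006, 0, 0.4],
])

```text
t: 42.6
ee_pos: [476.9, -385.4, 82.4]
orientation: [-0.395, -3.113, -0.004]
ft_force: [0.2, -0.1, 0.2]
width: 61.3
```

Request:
send_rows([
  [0, 0, 0, 0, 0.4],
  [0, 0, 0, 0, -0.2],
  [0, 0, 0, 0, -0.2],
  [0, 0, 0, 0, -0.2],
  [0, 0, 0, 0, -0.2],
])

```text
t: 43.1
ee_pos: [478.2, -386.4, 85.9]
orientation: [0.394, 3.116, -0.001]
ft_force: [-3.8, 0.6, 7.3]
width: 39.4
```

Request:
send_rows([
  [0, 0, -0.02, 0, -0.2],
  [0, 0, -0.03, 0, -0.2],
  [0, 0, -0.025, 0, -0.2],
  [0, 0, 0, 0, -0.2],
  [0, 0, 0, 0, -0.2],
])

```text
t: 43.6
ee_pos: [478.0, -386.1, 159.7]
orientation: [0.394, 3.116, -0.001]
ft_force: [0.0, -0.2, -4.2]
width: 39.2
```

```bash
python3 -c "
from h import *
feel(10)"; python3 tilt.py w34
```

```text
t 44.05 F [-0.06 -0.04 -3.01] +- [0.45 0.47 0.67] Mtool [-0.0793 -0.1586 -0.019 ] +- [0.018 0.025 0.022] w 39.14136573827664 z 159.22460410680515
44.1 [ 478.  -386.2  159.4] 39.552605602054264 [ 0.8 -0.1 -2.6]
150 [ 410.3 -368.   114.7]
170 [ 418.3 -370.1  114.5]
190 [ 426.9 -372.3  113.7]
210 [ 435.2 -374.4  115.1]
230 [ 444.4 -376.7  114.6]
250 [ 453.9 -379.2  114.3]
270 [ 463.7 -381.6  114.5]
290 [ 473.6 -384.2  115.2]
310 [ 484.  -386.8  115.6]
```

Request:
send_rows([
  [0, 0, 0, 0, -0.12],
  [0, 0, 0, 0, -0.11],
  [0, 0, 0, 0, -0.1],
  [0, 0, 0, 0, -0.1],
  [0, 0, 0, 0, -0.1],
])

```text
t: 44.65
ee_pos: [478.1, -386.2, 159.9]
orientation: [0.394, 3.117, -0.0]
ft_force: [-0.5, 0.9, -2.6]
width: 39.8
```

```bash
python3 tilt.py w35
```

```text
44.65 [ 478.1 -386.2  159.9] 39.79778964438949 [-0.5  0.9 -2.6]
150 [ 410.4 -368.1  115. ]
170 [ 418.4 -370.2  115.1]
190 [ 426.8 -372.3  115.2]
210 [ 435.6 -374.5  114.7]
230 [ 444.5 -376.8  115. ]
250 [ 454.2 -379.3  114.5]
270 [ 463.9 -381.8  114.9]
290 [ 473.7 -384.3  115.7]
310 [ 485.  -387.2  114.8]
```

It didn't swing, so tube A's heavy end is the near one too. I'll put it down and grip the other end with the tool turned round.

Request:
send_rows([
  [0, 0, 0.03, 0, -0.2],
  [0, 0, 0.03, 0, -0.2],
  [0, 0, 0.014, 0, -0.2],
  [0, 0, 0.001, 0, -0.2],
  [0, 0, 0, 0, 0],
])

```text
t: 45.2
ee_pos: [478.1, -386.3, 84.8]
orientation: [-0.394, -3.116, -0.0]
ft_force: [-1.0, 0.4, 0.5]
width: 43.3
```

Request:
send_rows([
  [0, 0, 0, 0, 0.4],
  [0, 0, 0, 0, 0.4],
  [0, 0, -0.03, 0, 0.4],
  [0.03, 0, -0.04, 0, 0.4],
  [0.035, 0, -0.05, 0, 0.4],
])

```text
t: 45.7
ee_pos: [420.9, -371.4, 197.0]
orientation: [0.393, 3.117, -0.0]
ft_force: [0.5, 0.4, 0.8]
width: 61.1
```

Request:
send_rows([
  [0.035, 0, 0, 0.149, 0.4],
  [0, 0, 0, 0.149, 0.4],
  [0, 0, 0, 0.149, 0.4],
  [0, 0, 0, 0.149, 0.4],
  [0, 0, 0, 0.149, 0.4],
])

```text
t: 46.2
ee_pos: [387.6, -363.3, 196.8]
orientation: [1.509, 2.753, -0.001]
ft_force: [0.1, 0.5, 0.3]
width: 61.0
```

Request:
send_rows([
  [0, 0, 0, 0.149, 0.4],
  [0, 0, 0, 0.149, 0.4],
  [0, 0, 0, 0.149, 0.4],
  [0, 0, 0, 0.149, 0.4],
  [0, 0, 0, 0.149, 0.4],
])

```text
t: 46.7
ee_pos: [387.7, -363.2, 196.6]
orientation: [2.408, 2.015, 0.0]
ft_force: [-0.0, -0.9, 0.3]
width: 61.4
```

Request:
send_rows([
  [0, 0, 0, 0.149, 0.4],
  [0, 0, 0, 0.149, 0.4],
  [0, 0, 0, 0.149, 0.4],
  [0, 0, 0, 0.149, 0.4],
  [0, 0, 0, 0.149, 0.4],
])

```text
t: 47.2
ee_pos: [387.7, -363.2, 196.6]
orientation: [2.976, 1.001, 0.001]
ft_force: [0.1, -0.7, -1.1]
width: 61.4
```

Request:
send_rows([
  [0, 0, 0, 0.149, 0.4],
  [0, 0, 0, 0.149, 0.4],
  [0, 0, 0, 0.149, 0.4],
  [0, 0, 0, 0.149, 0.4],
  [0, 0, 0, 0.149, 0.4],
])

```text
t: 47.7
ee_pos: [387.7, -363.2, 196.6]
orientation: [3.137, -0.151, 0.002]
ft_force: [1.0, -0.3, -0.2]
width: 61.4
```

Request:
send_rows([
  [0, 0, 0, 0.149, 0.4],
  [0, 0, 0, 0.012, 0.4],
  [0, 0, 0, 0, 0.4],
])

```text
t: 48.0
ee_pos: [387.6, -363.1, 196.3]
orientation: [3.117, -0.388, 0.001]
ft_force: [0.1, -0.1, -1.1]
width: 61.4
```

```bash
python3 pre.py 447 -377 -30 w36
```

```text
(array([ 449.56110613, -378.63669338]), np.float32(-14.307754), np.float64(110.39806509660332), np.float64(46.252941870706024))
[ 420.49163858 -371.22278919]
t 48.0 tool d(mm) [ 33.9  -0.2 113.2] yaw -14.2 down [ 0.001 -0.001 -1.   ] turn 0.002 rad (0.1deg)  q6 1.04 | F [ 0.42 -0.24 -0.36] M [0.045 0.006 0.012] w 61.6
```

View pics/w36.png

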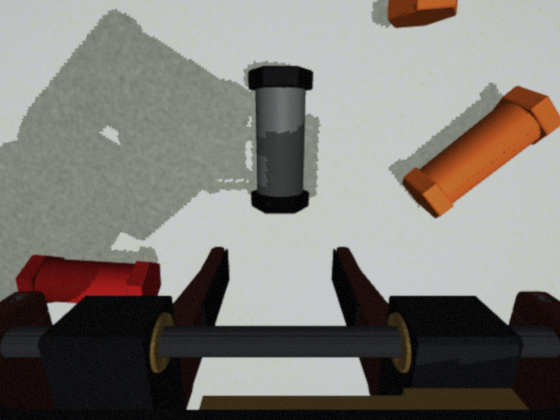

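Request:
send_rows([
  [0.017, 0, 0.03, 0, 0.4],
  [0.017, 0, 0.04, 0, 0.4],
  [0, 0, 0.025, 0, 0.4],
  [0, 0, 0.013, 0, 0.4],
  [0, 0, 0.005, 0, 0.4],
])

```text
t: 48.55
ee_pos: [419.7, -370.8, 81.6]
orientation: [-3.116, 0.391, 0.003]
ft_force: [0.2, 0.6, -0.1]
width: 61.3
```

Request:
send_rows([
  [0, 0, 0, 0, 0.4],
  [0, 0, 0, 0, -0.2],
  [0, 0, 0, 0, -0.2],
  [0, 0, 0, 0, -0.2],
  [0, 0, 0, 0, -0.2],
])

```text
t: 49.05
ee_pos: [420.6, -371.7, 83.8]
orientation: [3.116, -0.393, 0.002]
ft_force: [-1.4, 0.6, 6.5]
width: 39.7
```

Request:
send_rows([
  [0, 0, -0.02, 0, -0.2],
  [0, 0, -0.03, 0, -0.2],
  [0, 0, -0.025, 0, -0.2],
  [0, 0, 0, 0, -0.12],
  [0, 0, 0, 0, -0.11],
])

```text
t: 49.55
ee_pos: [420.1, -371.2, 157.6]
orientation: [3.117, -0.393, 0.0]
ft_force: [-0.4, -0.3, -3.7]
width: 39.6
```

Request:
send_rows([
  [0, 0, 0, 0, -0.1],
  [0, 0, 0, 0, -0.1],
  [0, 0, 0, 0, -0.1],
])

```text
t: 49.85
ee_pos: [419.7, -370.8, 156.5]
orientation: [-3.115, 0.393, 0.003]
ft_force: [-0.7, 0.4, -3.3]
width: 39.6
```

```bash
python3 tilt.py w37
```

```text
49.85 [ 419.7 -370.8  156.5] 39.590060613419816 [-0.7  0.4 -3.3]
150 [ 482.  -387.    54.1]
170 [ 471.4 -384.3   61.2]
190 [ 461.9 -381.9   70.7]
210 [ 453.  -379.6   79.3]
230 [ 444.9 -377.5   88.3]
250 [ 436.9 -375.5   95.6]
270 [ 429.1 -373.5  101.9]
290 [ 422.7 -371.8  109.7]
310 [ 416.9 -370.3  117.3]
```

It swung as expected. Same jerks as before.

Request:
send_rows([
  [0, 0, -0.05, 0, -0.099],
  [0, 0, 0, 0, -0.099],
  [0, 0, -0.05, 0, -0.099],
  [0, 0, 0, 0, -0.1],
])

```text
t: 50.3
ee_pos: [422.4, -373.2, 262.3]
orientation: [3.112, -0.393, 0.011]
ft_force: [0.2, -0.2, -2.3]
width: 39.6
```

Request:
send_rows([
  [0, 0, 0.02, 0, -0.12],
  [0, 0, 0.03, 0, -0.12],
  [0, 0, 0.025, 0, -0.12],
  [0, 0, 0.02, 0, -0.11],
  [0, 0, 0, 0, -0.11],
])

```text
t: 50.8
ee_pos: [418.6, -369.8, 159.2]
orientation: [-3.113, 0.393, 0.008]
ft_force: [0.7, -0.1, -3.0]
width: 39.2
```

```bash
python3 tilt.py w38
```

```text
50.8 [ 418.6 -369.8  159.2] 39.19642074366416 [ 0.7 -0.1 -3. ]
150 [ 475.1 -384.3    1. ]
170 [ 465.6 -381.9   36.1]
190 [ 455.5 -379.3   51.2]
210 [ 447.  -377.2   66.4]
230 [ 438.9 -375.1   78.2]
250 [ 432.1 -373.4   90.1]
270 [ 426.  -371.8  101.1]
290 [ 420.2 -370.4  110.4]
310 [ 416.3 -369.4  120.9]
```

Request:
send_rows([
  [0, 0, 0.008, 0, -0.13],
  [0, 0, 0.007, 0, -0.13],
  [0.01, 0, 0.001, 0, -0.13],
  [0.01, 0, 0, 0, -0.13],
  [0.008, 0, 0, 0, -0.13],
])

```text
t: 51.35
ee_pos: [448.2, -378.9, 148.6]
orientation: [3.116, -0.393, 0.003]
ft_force: [-2.5, 1.1, 5.7]
width: 38.6
```

```bash
python3 tilt.py w39
```

```text
51.35 [ 448.2 -378.9  148.6] 38.60222861384819 [-2.5  1.1  5.7]
150 [ 5.064e+02 -3.945e+02 -1.000e-01]
170 [ 491.9 -390.8    0.5]
190 [ 4.766e+02 -3.869e+02 -4.000e-01]
210 [ 469.1 -384.9   28.3]
230 [ 463.4 -383.3   52.4]
250 [ 457.5 -381.8   69.4]
270 [ 453.1 -380.6   85.1]
290 [ 450.2 -379.8   99.9]
310 [ 448.4 -379.3  113.5]
```

Request:
send_rows([
  [0.006, 0, 0.001, 0, -0.11],
  [0.004, 0, 0.001, 0, -0.1],
  [0.002, 0, 0, 0, -0.08],
  [0, 0, 0, 0, -0.03],
  [0, 0, 0, 0, 0.3],
])

```text
t: 51.9
ee_pos: [458.8, -381.2, 144.6]
orientation: [-3.117, 0.394, 0.001]
ft_force: [0.9, -0.8, -0.2]
width: 47.5
```

Request:
send_rows([
  [0, 0, 0, 0, 0.6],
  [0, 0, 0, 0, 0.6],
  [0, 0, -0.04, 0, 0.6],
  [0, 0, -0.03, 0, 0.6],
  [-0.04, 0, -0.03, 0, 0.6],
])

```text
t: 52.4
ee_pos: [423.0, -372.7, 246.4]
orientation: [3.115, -0.391, 0.006]
ft_force: [0.1, 0.2, 0.5]
width: 70.3
```

Request:
send_rows([
  [-0.04, 0, 0, 0, 0.6],
  [0, 0, 0, 0, 0.6],
  [0, 0, 0, 0, 0.6],
])

```text
t: 52.7
ee_pos: [381.2, -361.5, 245.1]
orientation: [3.116, -0.395, 0.001]
ft_force: [0.9, -1.0, 0.6]
width: 70.0
```

```bash
python3 -c "
from h import *
im=cam('wrist'); c=captop(im,(450,-378)); print(c); c=c[0]
cv2.imwrite('pics/w40.png',im['color']); go(c[0],c[1],148)"
```

```text
(array([ 457.26109517, -381.40656905,  109.44403474]), ((456.6452941894531, -381.320556640625), (50.194576263427734, 43.62506866455078), 75.331298828125), np.int32(3591))
t 52.8 tool d(mm) [77.7  0.2 97. ] yaw -14.4 down [ 0.001 -0.001 -1.   ] | F [-0.05  0.14 -0.47] M [0.047 0.046 0.038] w 70.7
```

View pics/w40.png

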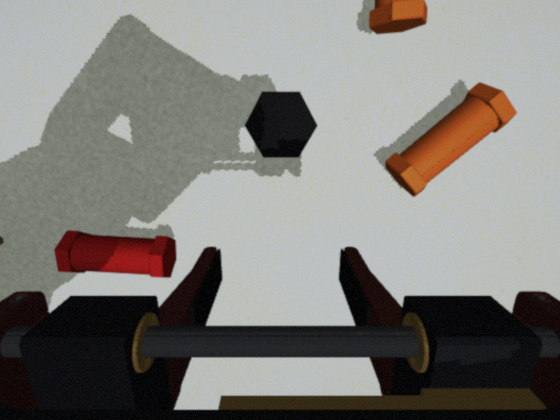

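Request:
send_rows([
  [0.037, 0, 0, 0, 0.6],
  [0.04, 0, 0, 0, 0.6],
  [0, 0, 0.02, 0, 0.6],
  [0, 0, 0.03, 0, 0.6],
  [0, 0, 0.03, 0, 0.6],
])

```text
t: 53.25
ee_pos: [457.9, -380.9, 163.4]
orientation: [3.116, -0.392, 0.002]
ft_force: [0.7, 0.1, -0.3]
width: 70.0
```

Request:
send_rows([
  [0, 0, 0.017, 0, 0.6],
  [0, 0, 0, 0, -0.2],
  [0, 0, 0, 0, -0.2],
  [0, 0, 0, 0, -0.2],
  [0, 0, 0, 0, -0.2],
])

```text
t: 53.75
ee_pos: [456.7, -380.9, 148.7]
orientation: [3.116, -0.393, 0.002]
ft_force: [0.4, -0.7, -2.9]
width: 48.6
```

Request:
send_rows([
  [0, 0, -0.02, 0, -0.2],
  [0, 0, -0.03, 0, -0.2],
  [0, 0, -0.025, 0, -0.2],
  [0, 0, 0, -0.1, -0.2],
  [0, 0, 0, -0.14, -0.2],
])

```text
t: 54.25
ee_pos: [456.5, -380.9, 224.8]
orientation: [3.14, -0.011, 0.004]
ft_force: [-0.3, 0.2, -2.4]
width: 49.1
```

Request:
send_rows([
  [0, 0, 0, -0.145, -0.2],
  [0, 0, 0, -0.145, -0.2],
  [0, 0, 0, -0.145, -0.2],
  [0, 0, 0, -0.145, -0.2],
  [0, 0, 0, -0.145, -0.2],
])

```text
t: 54.75
ee_pos: [456.1, -380.5, 223.5]
orientation: [2.94, 1.106, 0.001]
ft_force: [-0.2, 1.1, -2.9]
width: 49.2
```

Request:
send_rows([
  [0, 0, 0, -0.145, -0.2],
  [0, 0, 0, -0.145, -0.2],
  [0, 0, 0, -0.145, -0.2],
  [0, 0, 0, -0.145, -0.2],
  [0, 0, 0, -0.145, -0.2],
])

```text
t: 55.25
ee_pos: [456.1, -380.5, 223.5]
orientation: [2.356, 2.077, 0.0]
ft_force: [-0.2, -0.6, -2.6]
width: 48.4
```

```bash
python3 tilt.py w41; python3 -c "
from h import *
go(593.6,-14.2,225,90)"
```

```text
55.25 [ 456.1 -380.5  223.5] 48.424943470361924 [-0.2 -0.6 -2.6]
150 [ 463.8 -328.2   -0.6]
170 [ 461.4 -348.2   -1.8]
190 [ 458.8 -368.7   -0.6]
210 [ 459.4 -361.5   95.1]
230 [ 459.3 -361.3  136.9]
250 [ 459.2 -361.3  165.4]
270 [ 459.  -362.4  184.5]
290 [ 457.7 -372.8  183.8]
310 [ 456.4 -383.2  184. ]
t 55.3 tool d(mm) [380.1  93.1  -1.7] yaw 83.2 down [ 0. -0. -1.] turn -0.119 rad (-6.8deg)  q6 -0.60 | F [ 0.19 -0.34 -2.73] M [ 0.015 -0.058  0.016] w 48.9
```

Request:
send_rows([
  [0, 0, 0, -0.119, -0.2],
  [0.02, 0.007, 0, 0, -0.2],
  [0.04, 0.015, 0, 0, -0.2],
  [0.04, 0.015, 0, 0, -0.2],
  [0.04, 0.015, 0, 0, -0.2],
])

```text
t: 55.8
ee_pos: [510.3, -240.0, 223.4]
orientation: [2.24, 2.202, 0.001]
ft_force: [-0.4, -0.8, -3.0]
width: 48.9
```

Request:
send_rows([
  [0.04, 0.015, 0, 0, -0.2],
  [0.04, 0.015, 0, 0, -0.2],
  [0.04, 0.015, 0, 0, -0.2],
  [0.04, 0.015, 0, 0, -0.2],
  [0.035, 0.013, 0, 0, -0.2],
])

```text
t: 56.3
ee_pos: [586.1, -45.1, 223.5]
orientation: [2.238, 2.204, 0.001]
ft_force: [0.1, -0.1, -3.3]
width: 49.0
```

Request:
send_rows([
  [0.02, 0.008, 0, 0, -0.2],
  [0, 0, 0, 0, -0.2],
  [0, 0, 0, 0, -0.2],
])

```text
t: 56.6
ee_pos: [593.6, -27.1, 223.0]
orientation: [2.236, 2.206, -0.0]
ft_force: [0.1, 0.2, -3.2]
width: 49.0
```

```bash
python3 tilt.py w42; python3 -c "
from h import *
go(593.6,-14.2,165,90)"
```

```text
56.6 [593.6 -27.1 223. ] 49.003799481518115 [ 0.1  0.2 -3.2]
150 [595.3  27.   12. ]
170 [595.    7.8  11.8]
190 [594.8 -12.   12.1]
210 [594.7  -8.1  93.9]
230 [594.6  -7.7 136.4]
250 [594.5  -7.8 164.9]
270 [594.4  -9.  183.6]
290 [594.3 -19.4 183.2]
310 [594.2 -29.7 183.8]
t 56.6 tool d(mm) [13.6  0.1 57.9] yaw 89.2 down [-0. -0. -1.] turn -0.014 rad (-0.8deg)  q6 -0.05 | F [ 0.58  0.34 -3.63] M [-0.035 -0.08  -0.004] w 48.9
```

View pics/w42.png

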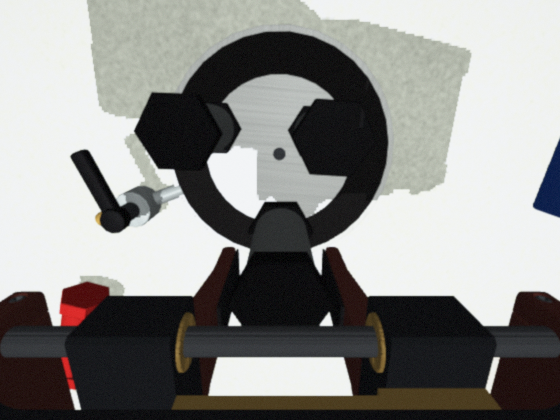

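Request:
send_rows([
  [0.007, 0, 0, -0.014, -0.2],
  [0.006, 0, 0.015, 0, -0.2],
  [0, 0, 0.025, 0, -0.2],
  [0, 0, 0.015, 0, -0.2],
  [0, 0, 0.003, 0, -0.2],
])

```text
t: 57.15
ee_pos: [592.2, -14.4, 162.1]
orientation: [-2.218, -2.219, 0.005]
ft_force: [-0.0, -0.0, -3.2]
width: 49.0
```

Request:
send_rows([
  [0, 0, 0.002, 0, -0.2],
  [0, 0, 0.001, 0, -0.2],
  [0, 0, 0, 0, -0.2],
])

```text
t: 57.45
ee_pos: [594.3, -14.4, 162.4]
orientation: [2.22, 2.222, 0.001]
ft_force: [-0.5, 0.5, -2.3]
width: 49.0
```

Request:
send_rows([
  [0, 0, 0.001, 0, -0.2],
  [0, 0, 0, 0, -0.2],
  [0, 0, 0, 0, -0.2],
])

```text
t: 57.75
ee_pos: [594.0, -14.3, 161.1]
orientation: [2.22, 2.222, 0.001]
ft_force: [-0.3, -0.5, -3.4]
width: 48.8
```

Request:
send_rows([
  [0, 0, 0.001, 0, -0.2],
  [0, 0, 0.0005, 0, -0.2],
  [0, 0, 0, 0, -0.2],
])

```text
t: 58.05
ee_pos: [594.2, -14.4, 160.5]
orientation: [2.22, 2.222, 0.001]
ft_force: [-1.9, -0.8, 7.3]
width: 48.7
```

Request:
send_rows([
  [0, 0, 0.0005, 0, -0.2],
  [0, 0, 0, 0, -0.2],
])

```text
t: 58.25
ee_pos: [594.3, -14.4, 160.4]
orientation: [2.22, 2.222, 0.001]
ft_force: [-3.2, 0.4, 11.7]
width: 48.8
```

Request:
send_rows([
  [0, 0, -0.001, 0, -0.1],
  [0, 0, 0, 0, 0.15],
  [0, 0, 0, 0, 0.25],
  [0, 0, 0, 0, 0.4],
  [0, 0, 0, 0, 0.4],
])

```text
t: 58.75
ee_pos: [593.9, -14.3, 159.7]
orientation: [-2.22, -2.223, -0.0]
ft_force: [0.1, 0.3, -0.7]
width: 61.3
```

Request:
send_rows([
  [0, 0, 0, 0, 0.4],
  [0, 0, -0.03, 0, 0.4],
  [0, 0, -0.04, 0, 0.4],
  [0, 0, -0.05, 0, 0.4],
  [-0.05, 0, -0.05, 0, 0.4],
])

```text
t: 59.25
ee_pos: [594.5, -47.5, 318.1]
orientation: [2.216, 2.226, 0.003]
ft_force: [1.3, -0.7, -0.3]
width: 61.5
```

Request:
send_rows([
  [-0.05, 0, -0.05, 0, 0.4],
  [-0.02, 0, -0.02, 0, 0.4],
  [0, 0, 0, 0, 0.4],
  [0, 0, 0, 0, 0.4],
])

```text
t: 59.65
ee_pos: [593.6, -105.0, 370.0]
orientation: [-2.221, -2.221, -0.0]
ft_force: [0.2, -0.4, -0.2]
width: 61.6
```

```bash
python3 -c "
from h import *
im=cam('wrist'); cv2.imwrite('pics/w43.png',im['color'])
for a in [(628,43),(561,43),(594,-14)]: print(captop(im,a,110,140)[0])
for n in ['scene','side']:
  im=cam(n); cv2.imwrite('pics/%s43.png'%n,im['color'])
  P=cloud(im); g=im['color'].max(2); m=(P[...,2]>135)&(P[...,2]<185)&(g<60)&(np.hypot(P[...,0]-500,P[...,1]-330)<60); v,u=np.nonzero(m); print(n,u.mean(),v.mean(),len(u), [proj(im,(505.5,328.7,z)).round(1) for z in (128,168)])
go(505,329,340,90)
"
```

```text
[626.4722275   43.12716041 121.46431323]
[536.02851086  47.21062454 121.50416511]
[594.63106374 -14.41782525 121.43843213]
scene 374.1652892561983 105.80165289256199 121 [array([373. , 111.3]), array([375.2, 102. ])]
side 186.91390728476821 299.9139072847682 151 [array([188.5, 304.1]), array([186.4, 296.7])]
t 59.8 tool d(mm) [433.1 -87.3  29.3] yaw 90.1 down [-0.003  0.001 -1.   ] turn 0.002 rad (0.1deg)  q6 -0.20 | F [ 0.18  0.05 -1.15] M [-0.013 -0.114  0.02 ] w 61.7
```

View pics/w43.png

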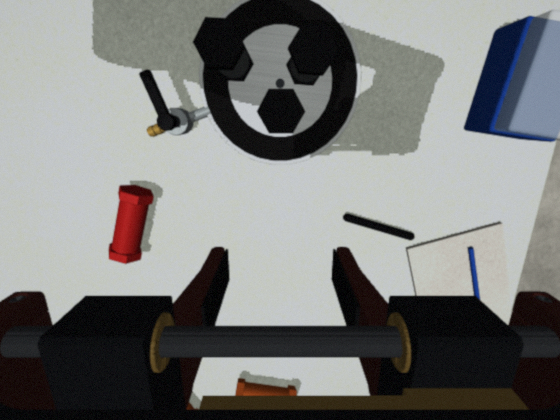

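The tube in the 150° slot has been knocked. Its top is now near (536,47), so it's at radius 62 and the bell wouldn't clear it. It's still standing, so I'll check it and move it back.

```bash
python3 -c "
from h import *
for n in ['wrist','scene','side']:
  im=cam(n)
  for a in [(628,43),(540,47),(594,-14)]: print(n,captop(im,a,112,135,40)[0::2])
  print(n, plate(im,(593.6,23.8))[0])
s=cv2.imread('pics/scene43.png')[150:250,240:380]; cv2.imwrite('pics/s43c.png',cv2.resize(s,None,fx=5,fy=5,interpolation=cv2.INTER_CUBIC))
"
```

```text
wrist (array([626.55329854,  43.31449766, 121.42635576]), np.int32(1990))
wrist (array([534.09407094,  47.86671915, 121.4869464 ]), np.int32(2041))
wrist (array([594.69558944, -14.67812363, 121.53233011]), np.int32(1617))
wrist ((589.5281372070312, 26.210878372192383), 107.29096221923828)
scene (array([629.81829012,  40.92301456, 121.15891617]), np.int32(213))Traceback (most recent call last):
  File "<string>", line 5, in <module>
    for a in [(628,43),(540,47),(594,-14)]: print(n,captop(im,a,112,135,40)[0::2])
                                                    ~~~~~~^^^^^^^^^^^^^^^^^
  File "h.py", line 71, in captop
    n,l,s,c=cv2.connectedComponentsWithStats(m); i=1+np.argmax(s[1:,4]); q=P[l==i]
                                                     ~~~~~~~~~^^^^^^^^^
    return _wrapfunc(a, 'argmax', axis=axis, out=out, **kwds)
    return bound(*args, **kwds)
ValueError: attempt to get argmax of an empty sequence
```

Request:
send_rows([
  [0.03, -0.012, 0.01, 0, 0.6],
  [0.04, -0.016, 0.03, 0, 0.6],
  [0.04, -0.016, 0.03, 0, 0.6],
  [0.03, -0.012, 0.03, 0, 0.6],
  [0.013, -0.004, 0, -0.14, 0.6],
])

```text
t: 60.4
ee_pos: [531.4, 46.7, 268.9]
orientation: [-2.05, -2.372, 0.009]
ft_force: [0.8, -0.1, 0.4]
width: 70.2
```

Request:
send_rows([
  [0, 0, 0, -0.145, 0.6],
  [0, 0, 0, -0.145, 0.6],
  [0, 0, 0, -0.145, 0.6],
  [0, 0, 0, -0.145, 0.6],
  [0, 0, 0, -0.145, 0.6],
])

```text
t: 60.9
ee_pos: [534.9, 44.8, 272.6]
orientation: [-1.074, -2.951, 0.001]
ft_force: [-0.4, 0.8, -0.3]
width: 70.4
```

Request:
send_rows([
  [-0.03, 0, 0, -0.145, 0.6],
  [-0.03, 0, 0, -0.035, 0.6],
  [0, 0, 0, 0, 0.6],
  [0, 0, 0, 0, 0.6],
])

```text
t: 61.3
ee_pos: [583.1, 9.1, 272.4]
orientation: [-0.816, -3.032, 0.001]
ft_force: [0.1, 0.5, 0.1]
width: 70.2
```

```bash
python3 -c "
from h import *
im=cam('wrist'); cv2.imwrite('pics/w44.png',im['color'])
c=captop(im,(534,48),112,135,45); print(c); c=c[0]
go(c[0],c[1],162,150)
for n in ['scene','side']:
  im=cam(n)
  try: print(n,captop(im,(534,48),112,135,40)[0::2])
  except Exception: print('none')
"
```

```text
(array([532.83086961,  49.20276476, 121.41289024]), ((533.6004028320312, 48.914085388183594), (49.375831604003906, 43.929832458496094), 56.92185974121094), np.int32(2948))
t 61.4 tool d(mm) [ 62.9   9.6 110.6] yaw 149.9 down [-0.002  0.    -1.   ] turn -0.001 rad (-0.1deg)  q6 -1.05 | F [ 0.26 -0.34  0.2 ] M [ 0.1   -0.178  0.065] w 70.5
scene (array([538.25368685,  46.15210007, 121.40352596]), np.int32(179))
side (array([532.22614906,  52.80437017, 121.04292964]), np.int32(175))
```

View pics/w44.png

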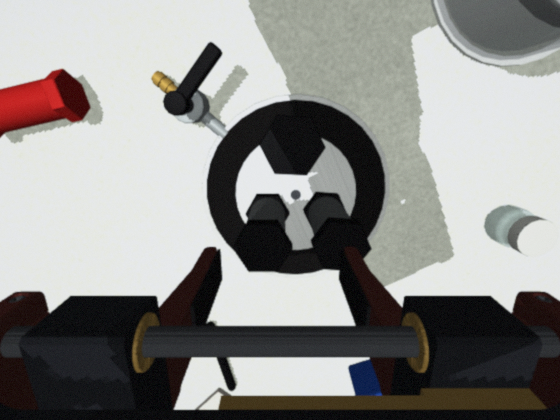

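Request:
send_rows([
  [0.03, 0.005, 0, 0, 0.6],
  [0.032, 0.004, 0.01, 0, 0.6],
  [0, 0, 0.03, 0, 0.6],
  [0, 0, 0.04, 0, 0.6],
  [0, 0, 0.03, 0, 0.6],
])

```text
t: 61.95
ee_pos: [533.1, 48.4, 162.2]
orientation: [-0.813, -3.034, 0.0]
ft_force: [0.2, -1.0, 0.5]
width: 70.4
```

Request:
send_rows([
  [0, 0, 0.001, 0, 0.6],
  [0, 0, 0, 0, -0.2],
  [0, 0, 0, 0, -0.2],
  [0, 0, 0, 0, -0.2],
  [0, 0, 0, 0, -0.2],
])

```text
t: 62.45
ee_pos: [535.3, 47.6, 164.0]
orientation: [0.814, 3.031, 0.001]
ft_force: [-0.4, -1.5, 7.9]
width: 48.9
```

Request:
send_rows([
  [0, 0, -0.005, 0, -0.2],
  [0, 0, -0.01, 0, -0.2],
  [0, 0, 0, 0, -0.2],
  [-0.013, 0.004, 0, 0, -0.2],
  [-0.013, 0.004, 0, 0, -0.2],
])

```text
t: 62.95
ee_pos: [562.0, 41.3, 177.4]
orientation: [0.814, 3.034, 0.0]
ft_force: [-0.3, -0.1, -2.8]
width: 48.9
```

```bash
python3 tilt.py w45; python3 -c "
from h import *
go(560.7,42.8,162,150)
feel(3)
go(560.7,42.8,162,150)"
```

```text
62.95 [562.   41.3 177.4] 48.870366098694255 [-0.3 -0.1 -2.8]
150 [512.   71.6  12.5]
170 [525.9  63.5  12.5]
190 [540.7  55.   11.5]
210 [543.5  53.2  58.7]
230 [543.6  53.   97.7]
250 [541.7  54.  129.7]
270 [548.4  50.1 134.6]
290 [557.7  44.8 134.2]
310 [566.8  39.5 134.9]
t 63.0 tool d(mm) [ 4.5 -0.4 15.7] yaw 149.9 down [ 0.004 -0.    -1.   ] turn -0.001 rad (-0.1deg)  q6 -0.99 | F [ 3.37 -0.6  -3.14] M [-0.104 -0.385 -0.039] w 48.6
t 63.1 F [ 1.27  0.12 -3.19] +- [1.49 0.6  0.35] Mtool [-0.0894 -0.1826  0.0065] +- [0.068 0.137 0.035] w 49.012198449942815 z 177.13040514029504
t 63.1 tool d(mm) [ 1.2  1.  14.9] yaw 149.9 down [-0.001 -0.    -1.   ] turn -0.002 rad (-0.1deg)  q6 -0.99 | F [ 0.28  0.79 -2.6 ] M [-0.009 -0.1    0.   ] w 49.2
```

Request:
send_rows([
  [0, 0, 0.005, 0, -0.2],
  [0, 0, 0.005, 0, -0.2],
  [0, 0, 0.001, 0, -0.2],
  [0, 0, 0, 0, -0.2],
])

```text
t: 63.55
ee_pos: [560.5, 41.6, 165.9]
orientation: [-0.814, -3.033, 0.001]
ft_force: [-0.6, 0.6, -2.5]
width: 48.7
```

Request:
send_rows([
  [0, 0, 0.001, 0, -0.2],
  [0, 0, 0, 0, -0.2],
])

```text
t: 63.75
ee_pos: [560.9, 41.5, 165.4]
orientation: [0.815, 3.034, -0.0]
ft_force: [-0.1, -0.6, -3.1]
width: 49.1
```

Request:
send_rows([
  [0, 0, 0.001, 0, -0.2],
  [0, 0, 0, 0, -0.2],
])

```text
t: 63.95
ee_pos: [560.9, 41.5, 164.4]
orientation: [0.815, 3.034, 0.0]
ft_force: [-0.2, -0.1, -3.7]
width: 48.8
```

Request:
send_rows([
  [0, 0, 0.001, 0, -0.2],
  [0, 0, 0.0005, 0, -0.2],
  [0, 0, 0, 0, -0.2],
])

```text
t: 64.25
ee_pos: [561.4, 41.4, 164.1]
orientation: [0.814, 3.033, 0.0]
ft_force: [-3.1, -1.6, 8.5]
width: 48.8
```

Request:
send_rows([
  [0, 0, -0.001, 0, -0.1],
  [0, 0, 0, 0, 0.15],
  [0, 0, 0, 0, 0.25],
  [0, 0, 0, 0, 0.4],
  [0, 0, 0, 0, 0.4],
])

```text
t: 64.75
ee_pos: [561.0, 41.5, 163.9]
orientation: [0.815, 3.034, 0.0]
ft_force: [-0.7, 0.3, 0.5]
width: 61.2
```

Request:
send_rows([
  [0, 0, 0, 0, 0.4],
  [0, 0, -0.03, 0, 0.4],
  [0, 0, -0.04, 0, 0.4],
  [0, 0, -0.04, 0, 0.4],
  [0, 0, -0.04, 0, 0.4],
])

```text
t: 65.25
ee_pos: [560.6, 41.5, 315.3]
orientation: [-0.815, -3.034, 0.0]
ft_force: [0.1, -0.2, 0.4]
width: 61.6
```

Request:
send_rows([
  [-0.04, 0, -0.02, 0, 0.4],
  [-0.04, 0, 0, 0, 0.4],
  [0, 0, 0, 0, 0.4],
  [0, 0, 0, 0, 0.4],
])

```text
t: 65.65
ee_pos: [630.0, 1.1, 333.2]
orientation: [-0.816, -3.032, 0.0]
ft_force: [0.0, -0.1, -0.2]
width: 61.5
```

```bash
cat > chk.py <<'E'
from h import *
import sys
for n in sys.argv[2:]:
  im=cam(n); cv2.imwrite('pics/%s%s.png'%(n,sys.argv[1]),im['color'])
  for a in [(627,43),(561,43),(594,-14)]:
    try: print(n,captop(im,a,112,135,38)[0::2])
    except Exception: print(n,'none')
E
python3 chk.py 46 wrist side scene; python3 -c "
from h import *
go(505.5,328.7,340,150)"
```

```text
wrist (array([625.83282365,  44.2865191 , 121.44263534]), np.int32(1722))
wrist (array([558.77064352,  42.96564402, 121.45421895]), np.int32(2007))
wrist (array([593.89383875, -13.32064545, 121.43658523]), np.int32(1718))
side (array([625.41104113,  47.70933877, 121.63269309]), np.int32(159))
side (array([557.54023366,  46.5641941 , 120.88194906]), np.int32(171))
side (array([593.10332394, -10.10508386, 120.39127611]), np.int32(161))
scene (array([629.59084614,  40.51895625, 121.24452736]), np.int32(210))
scene (array([564.50963906,  37.66155677, 121.58983458]), np.int32(162))
scene (array([597.39465667, -17.60126026, 121.36858058]), np.int32(214))
t 65.8 tool d(mm) [270.5 221.   -6.6] yaw 150.0 down [-0.002  0.    -1.   ] turn -0.001 rad (-0.0deg)  q6 -1.06 | F [ 0.09  0.6  -0.15] M [ 0.006 -0.161  0.003] w 61.5
```

View pics/wrist46.png

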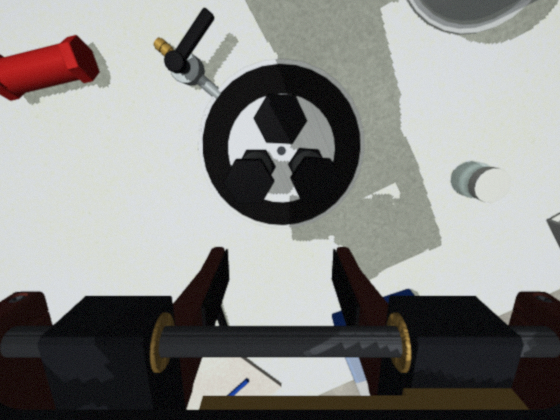

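All three tubes are upright, at about (626,44), (559.5,43) and (594,−14). On to the bell knob.

```bash
python3 -c "
from h import *
go(575,289,340,150)"
```

```text
t 65.8 tool d(mm) [190.5 221.4  -6.7] yaw 150.0 down [-0.002  0.    -1.   ] turn -0.001 rad (-0.0deg)  q6 -1.06 | F [ 0.09  0.6  -0.15] M [ 0.006 -0.161  0.003] w 61.5
```

Request:
send_rows([
  [0.03, 0.035, 0, 0, 0.4],
  [0.035, 0.04, 0, 0, 0.4],
  [0.035, 0.04, 0, 0, 0.4],
  [0.035, 0.04, 0, 0, 0.4],
  [0.035, 0.04, -0.005, 0, 0.4],
])

```text
t: 66.3
ee_pos: [581.2, 244.8, 337.9]
orientation: [-0.814, -3.033, 0.002]
ft_force: [0.6, -0.8, 0.0]
width: 61.6
```

Request:
send_rows([
  [0.02, 0.026, 0, 0, 0.4],
  [0, 0, 0, 0, 0.4],
  [0, 0, 0, 0, 0.4],
  [0, 0, 0, 0, 0.4],
])

```text
t: 66.7
ee_pos: [578.6, 274.4, 338.3]
orientation: [-0.815, -3.033, 0.001]
ft_force: [-1.2, -0.6, -1.0]
width: 61.6
```

```bash
python3 -c "
from h import *
im=cam('wrist'); cv2.imwrite('pics/w47.png',im['color'])
print(captop(im,(505.5,328.7),158,178,35))
go(505.5,328.7,240,150)"
```

```text
(array([505.16962156, 329.54022414, 167.23438741]), ((505.3818359375, 329.4254455566406), (32.964656829833984, 32.678382873535156), 60.05979537963867), np.int32(1441))
t 66.8 tool d(mm) [90.8 10.5 98.4] yaw 149.9 down [-0. -0. -1.] turn -0.002 rad (-0.1deg)  q6 -0.62 | F [0.8  0.01 0.18] M [ 0.024 -0.159  0.02 ] w 61.6
```

View pics/w47.png

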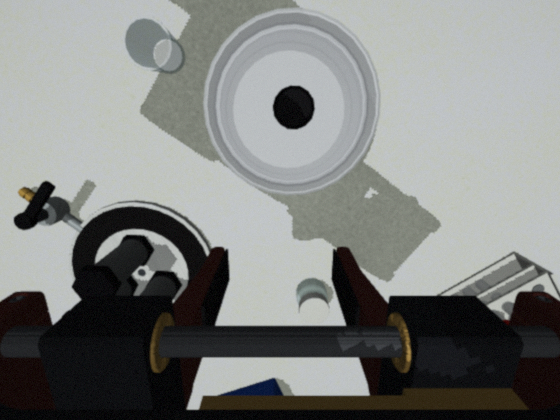

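Request:
send_rows([
  [0.03, 0.004, 0, 0, 0.2],
  [0.04, 0.004, 0.005, 0, 0.2],
  [0.02, 0.0025, 0.03, 0, 0.2],
  [0, 0, 0.03, 0, 0.2],
  [0, 0, 0.03, 0, 0.2],
])

```text
t: 67.25
ee_pos: [506.2, 328.7, 243.1]
orientation: [0.816, 3.033, 0.001]
ft_force: [-0.0, -0.1, 0.1]
width: 52.5
```

Request:
send_rows([
  [0, 0, 0.02, 0, 0.2],
  [0, 0, 0.007, 0, 0.2],
  [0, 0, 0, 0, 0.2],
  [0, 0, 0, 0, 0.2],
])

```text
t: 67.65
ee_pos: [507.1, 329.2, 217.5]
orientation: [0.816, 3.033, 0.001]
ft_force: [-0.4, 0.5, 0.2]
width: 52.6
```

```bash
python3 -c "
from h import *
im=cam('wrist'); cv2.imwrite('pics/w48.png',im['color'])
go(505.8,329,213,150); feel(3)"
```

```text
t 67.7 tool d(mm) [ 1.  -1.1  4.8] yaw 149.9 down [ 0.002  0.001 -1.   ] turn -0.002 rad (-0.1deg)  q6 -0.49 | F [ 0.08 -0.19  0.31] M [ 0.036 -0.099 -0.026] w 52.6
t 67.8 F [-0.22  0.27 -0.04] +- [0.22 0.47 0.26] Mtool [-0.0812 -0.0943  0.0218] +- [0.01  0.02  0.012] w 52.58139020941297 z 217.8898557264219
```

View pics/w48.png

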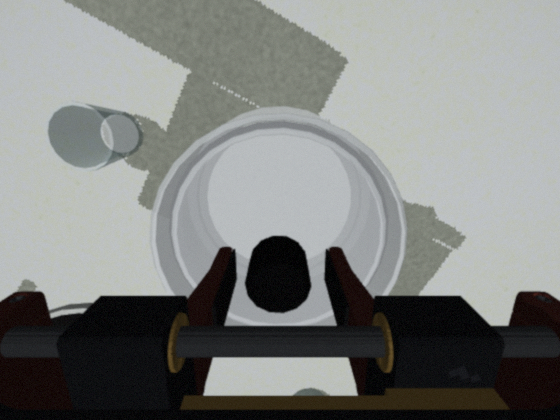

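Request:
send_rows([
  [0.001, -0.001, 0.003, 0, 0.2],
  [0, 0, 0, 0, 0.2],
  [0, 0, 0, 0, -0.1],
  [0, 0, 0, 0, -0.4],
  [0, 0, 0, 0, -0.4],
])

```text
t: 68.35
ee_pos: [505.0, 329.2, 213.6]
orientation: [0.815, 3.034, 0.0]
ft_force: [-1.0, 0.3, -0.4]
width: 33.4
```

Request:
send_rows([
  [0, 0, 0, 0, -0.5],
  [0, 0, 0, 0, -0.6],
  [0, 0, 0, 0, -0.6],
])

```text
t: 68.65
ee_pos: [505.0, 329.2, 213.6]
orientation: [0.815, 3.034, 0.0]
ft_force: [-0.0, 1.0, -0.2]
width: 33.8
```

```bash
python3 -c "
from h import *
feel(3)"
```

```text
t 68.75 F [ 0.13  0.62 -0.05] +- [0.36 0.25 0.19] Mtool [-0.1574 -0.0328 -0.0152] +- [0.019 0.016 0.011] w 33.51852518565819 z 213.54427687329704
```

Gripped. I'll lift slowly and straight for the first 100 mm.

Request:
send_rows([
  [0, 0, -0.003, 0, -0.6],
  [0, 0, -0.004, 0, -0.6],
  [0, 0, -0.004, 0, -0.6],
  [0, 0, -0.004, 0, -0.6],
  [0, 0, -0.005, 0, -0.6],
])

```text
t: 69.3
ee_pos: [504.8, 329.0, 233.8]
orientation: [-0.815, -3.034, 0.0]
ft_force: [-0.0, -0.2, -4.9]
width: 33.8
```

```bash
python3 -c "
from h import *
feel(4)
im=cam('scene'); cv2.imwrite('pics/s49.png',cv2.resize(im['color'][60:180,290:430],None,fx=4,fy=4,interpolation=cv2.INTER_CUBIC))"
```

```text
t 69.45 F [-0.16 -0.58 -4.06] +- [0.24 0.36 0.66] Mtool [-0.0743 -0.0998 -0.0156] +- [0.063 0.036 0.042] w 33.93130717204786 z 234.16324075797374
```

View pics/s49.png

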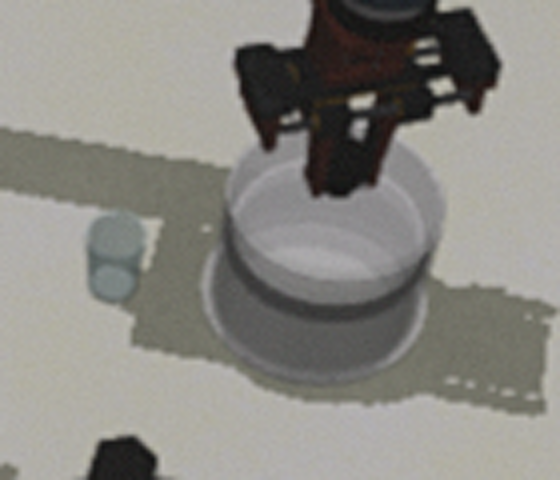

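The force is 4.1 N, the large bell alone. Continuing.

Request:
send_rows([
  [0, 0, -0.005, 0, -0.6],
  [0, 0, -0.006, 0, -0.6],
  [0, 0, -0.006, 0, -0.6],
  [0, 0, -0.006, 0, -0.6],
  [0, 0, -0.006, 0, -0.6],
])

```text
t: 70.05
ee_pos: [505.0, 329.1, 263.2]
orientation: [0.815, 3.034, 0.0]
ft_force: [0.8, 0.4, -3.9]
width: 34.1
```

Request:
send_rows([
  [0, 0, -0.006, 0, -0.6],
  [0, 0, -0.006, 0, -0.6],
  [0, 0, -0.006, 0, -0.6],
  [0, 0, -0.006, 0, -0.6],
  [0, 0, -0.006, 0, -0.6],
])

```text
t: 70.55
ee_pos: [504.9, 329.1, 293.0]
orientation: [-0.815, -3.034, 0.0]
ft_force: [-0.6, -0.7, -4.7]
width: 33.7
```

Request:
send_rows([
  [0, 0, -0.006, 0, -0.6],
  [0, 0, -0.006, 0, -0.6],
  [0, 0, -0.006, 0, -0.6],
  [0, 0, -0.006, 0, -0.6],
  [0, 0, -0.006, 0, -0.6],
])

```text
t: 71.05
ee_pos: [504.9, 329.1, 323.1]
orientation: [0.815, 3.034, 0.0]
ft_force: [-0.8, 0.0, -4.7]
width: 33.3
```

Request:
send_rows([
  [0, 0, -0.01, 0, -0.6],
  [0, 0, -0.01, 0, -0.6],
  [0, 0, -0.01, 0, -0.6],
  [0, 0, -0.01, 0, -0.6],
  [0, 0, -0.008, 0, -0.6],
])

```text
t: 71.55
ee_pos: [505.1, 329.2, 371.7]
orientation: [0.815, 3.033, 0.001]
ft_force: [-0.4, 0.2, -3.7]
width: 33.7
```

```bash
python3 -c "
from h import *
feel(4)
im=cam('scene'); cv2.imwrite('pics/s50.png',cv2.resize(im['color'][20:180,270:430],None,fx=3.5,fy=3.5,interpolation=cv2.INTER_CUBIC))
go(593.6,23.8,380,150)"
```

```text
t 71.7 F [ 0.21 -0.   -3.71] +- [0.37 0.27 0.28] Mtool [-0.0939 -0.103  -0.0294] +- [0.016 0.05  0.048] w 33.551496186175214 z 371.2746401306677
t 71.8 tool d(mm) [-229.8 -219.6   -9.8] yaw 149.9 down [-0.001 -0.    -1.   ] turn -0.001 rad (-0.1deg)  q6 -0.49 | F [-0.39  0.72 -4.9 ] M [ 0.006 -0.053  0.009] w 34.0
```

View pics/s50.png

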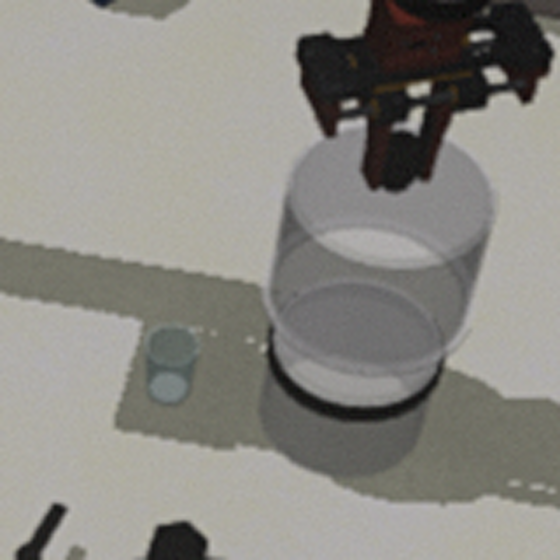

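Request:
send_rows([
  [-0.01, -0.01, 0, 0, -0.6],
  [-0.02, -0.02, 0, 0, -0.6],
  [-0.03, -0.028, 0, 0, -0.6],
  [-0.03, -0.028, 0, 0, -0.6],
  [-0.03, -0.028, 0, 0, -0.6],
])

```text
t: 72.3
ee_pos: [551.7, 168.1, 370.0]
orientation: [-0.814, -3.034, 0.001]
ft_force: [-0.2, -0.6, -4.3]
width: 33.6
```

Request:
send_rows([
  [-0.03, -0.028, 0, 0, -0.6],
  [-0.03, -0.028, 0, 0, -0.6],
  [-0.025, -0.025, 0, 0, -0.6],
  [-0.015, -0.015, 0, 0, -0.6],
  [-0.009, -0.009, 0, 0, -0.6],
])

```text
t: 72.8
ee_pos: [593.4, 22.2, 370.0]
orientation: [-0.818, -3.032, 0.001]
ft_force: [-0.5, 0.3, -4.3]
width: 33.5
```

Request:
send_rows([
  [0, 0, 0, 0, -0.6],
  [0, 0, 0, 0, -0.6],
  [0, 0, 0, 0, -0.6],
])

```text
t: 73.1
ee_pos: [593.1, 25.8, 370.5]
orientation: [-0.813, -3.034, -0.0]
ft_force: [0.4, -0.4, -5.0]
width: 33.8
```

```bash
python3 chk.py 51 scene side wrist;  python3 -c "
from h import *
go(593.4,24,371,150); feel(3);go(593.4,24,371,150)
for n in ['scene','side']:
  im=cv2.imread('pics/%s51.png'%n); c=im[90:260,240:400] if n=='scene' else im[150:320,170:330]; cv2.imwrite('pics/%s51c.png'%n,cv2.resize(c,None,fx=3.4,fy=3.4,interpolation=cv2.INTER_CUBIC))"
```

```text
scene none
scene none
scene none
side none
side (array([546.57784534,  62.59496582, 112.21307061]), np.int32(1))
side none
wrist none
wrist none
wrist none
t 73.2 tool d(mm) [-1.1 -1.5 -0.5] yaw 150.0 down [-0.  0. -1.] turn 0.000 rad (0.0deg)  q6 -1.02 | F [ 0.8  -0.63 -5.46] M [ 0.034 -0.152  0.038] w 33.5
t 73.35 F [ 0.31 -0.27 -4.72] +- [0.61 0.68 0.78] Mtool [-0.061  -0.1192 -0.0076] +- [0.035 0.018 0.023] w 33.47214692131972 z 370.5842708403112
t 73.4 tool d(mm) [-0.8 -1.2 -0.4] yaw 150.0 down [ 0.  0. -1.] turn -0.000 rad (-0.0deg)  q6 -1.02 | F [ 0.82 -0.03 -4.67] M [-0.018 -0.12  -0.001] w 33.5
```

View pics/scene51c.png

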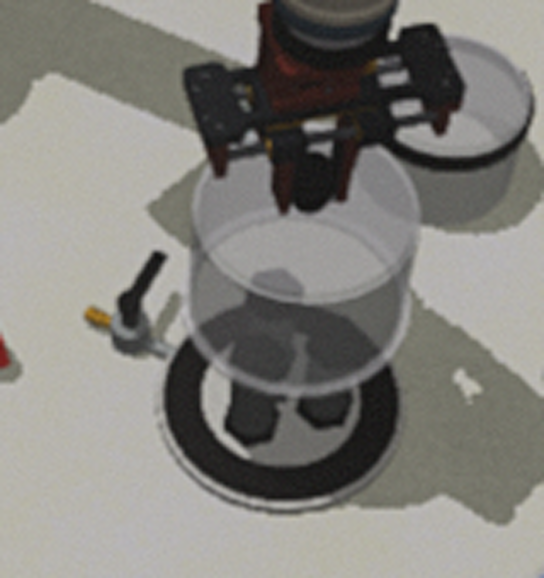

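View pics/side51c.png

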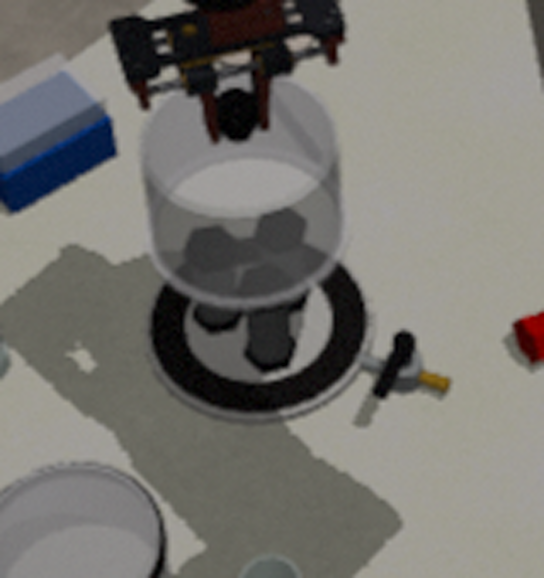

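The tubes stand inside the outline. I'll correct by 1 mm and lower the bell.

Request:
send_rows([
  [-0.001, -0.001, 0.01, 0, -0.6],
  [0, 0, 0.015, 0, -0.6],
  [0, 0, 0.02, 0, -0.6],
  [0, 0, 0.02, 0, -0.6],
  [0, 0, 0.02, 0, -0.6],
])

```text
t: 73.9
ee_pos: [593.2, 23.4, 283.3]
orientation: [-0.815, -3.033, 0.001]
ft_force: [-0.0, -0.2, -3.8]
width: 33.4
```

```bash
python3 -c "
from h import *
feel(2)
for n in ['scene','side']:
  im=cam(n)['color']; c=im[120:260,250:390] if n=='scene' else im[180:310,180:310]; cv2.imwrite('pics/%s52c.png'%n,cv2.resize(c,None,fx=4,fy=4,interpolation=cv2.INTER_CUBIC))"
```

```text
t 73.95 F [-0.15 -0.11 -5.75] +- [0.12 0.04 1.98] Mtool [ 0.019  -0.0474  0.0181] +- [0.034 0.051 0.025] w 33.57999119202605 z 279.86348528707924
```

View pics/scene52c.png

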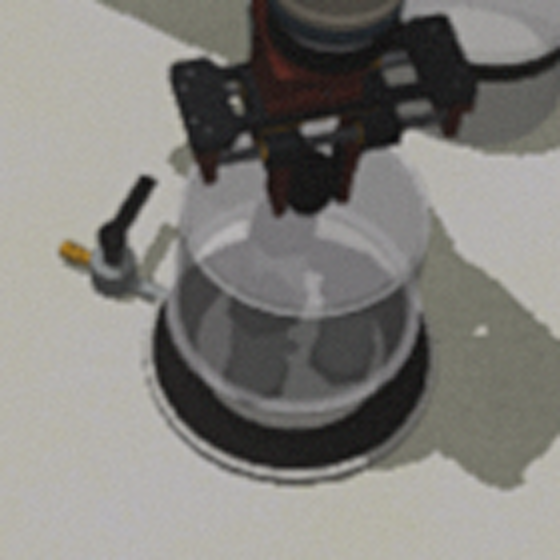

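Request:
send_rows([
  [0, 0, 0.015, 0, -0.6],
  [0, 0, 0.015, 0, -0.6],
  [0, 0, 0.012, 0, -0.6],
  [0, 0, 0.006, 0, -0.6],
  [0, 0, 0, 0, -0.6],
])

```text
t: 74.6
ee_pos: [593.1, 23.4, 236.2]
orientation: [-0.814, -3.032, 0.001]
ft_force: [-0.4, 0.6, -4.4]
width: 33.8
```

Request:
send_rows([
  [0, 0, 0.003, 0, -0.6],
  [0, 0, 0.001, 0, -0.6],
  [0, 0, 0, 0, -0.6],
])

```text
t: 74.9
ee_pos: [593.9, 23.5, 233.8]
orientation: [0.815, 3.034, 0.0]
ft_force: [0.5, -0.7, -5.3]
width: 33.6
```

Request:
send_rows([
  [0, 0, 0.003, 0, -0.6],
  [0, 0, 0.002, 0, -0.6],
  [0, 0, 0, 0, -0.6],
])

```text
t: 75.2
ee_pos: [593.6, 23.5, 228.3]
orientation: [-0.815, -3.034, 0.0]
ft_force: [0.6, 0.7, -4.4]
width: 33.6
```

Request:
send_rows([
  [0, 0, 0.001, 0, -0.6],
  [0, 0, 0.001, 0, -0.6],
  [0, 0, 0, 0, -0.6],
])

```text
t: 75.5
ee_pos: [593.7, 23.5, 226.4]
orientation: [-0.815, -3.034, 0.0]
ft_force: [0.2, -0.6, -4.8]
width: 33.2
```

Request:
send_rows([
  [0, 0, 0.001, 0, -0.6],
  [0, 0, 0, 0, -0.6],
  [0, 0, 0, 0, -0.6],
])

```text
t: 75.8
ee_pos: [593.8, 23.5, 225.6]
orientation: [0.815, 3.034, 0.0]
ft_force: [-0.7, 1.1, -4.0]
width: 33.9
```

Request:
send_rows([
  [0, 0, 0.001, 0, -0.6],
  [0, 0, 0, 0, -0.6],
  [0, 0, 0, 0, -0.6],
])

```text
t: 76.1
ee_pos: [593.9, 23.5, 225.5]
orientation: [0.815, 3.034, 0.0]
ft_force: [-2.8, 0.4, 5.7]
width: 33.7
```

Contact on the ring. I'll release and rise.

Request:
send_rows([
  [0, 0, 0, 0, -0.2],
  [0, 0, 0, 0, 0],
  [0, 0, 0, 0, 0.2],
  [0, 0, 0, 0, 0.3],
  [0, 0, -0.02, 0, 0.3],
])

```text
t: 76.6
ee_pos: [592.4, 23.5, 242.4]
orientation: [-0.814, -3.029, 0.002]
ft_force: [-0.3, 0.2, -0.0]
width: 57.1
```

Request:
send_rows([
  [0, 0, -0.04, 0, 0.3],
  [0, 0, -0.04, 0, 0.3],
  [-0.04, 0, 0, 0, 0.3],
  [-0.04, 0, 0, 0, 0.3],
  [0, 0, 0, 0, 0.3],
])

```text
t: 77.1
ee_pos: [666.2, -18.6, 324.9]
orientation: [0.817, 3.03, 0.0]
ft_force: [0.7, 0.3, -0.3]
width: 57.0
```

```bash
python3 -c "
from h import *
for n in ['scene','side','wrist']:
  im=cam(n); 
  cv2.imwrite('pics/%s53.png'%n,im['color'])
  try: print(n,'knob',captop(im,(593,24),165,190,40))
  except Exception as e: print(e)
s=cv2.imread('pics/scene53.png')[120:260,250:390]; t=cv2.imread('pics/side53.png')[180:320,180:320]
cv2.imwrite('pics/c53.png',cv2.resize(np.hstack([s,t]),None,fx=2.8,fy=2.8,interpolation=cv2.INTER_CUBIC))"
```

```text
scene knob (array([611.76059264,  22.59399996, 168.22160424]), ((611.8333129882812, 23.674922943115234), (9.590888023376465, 2.035973310470581), 88.37218475341797), np.int32(5))
side knob (array([590.52479897,  29.34624524, 177.48033081]), ((593.2355346679688, 27.161285400390625), (31.873455047607422, 34.05666732788086), 55.41755294799805), np.int32(98))
wrist knob (array([593.95303535,  24.08939676, 179.21846658]), ((594.3272705078125, 23.901042938232422), (33.348846435546875, 33.04560089111328), 31.69548988342285), np.int32(1713))
```

View pics/c53.png

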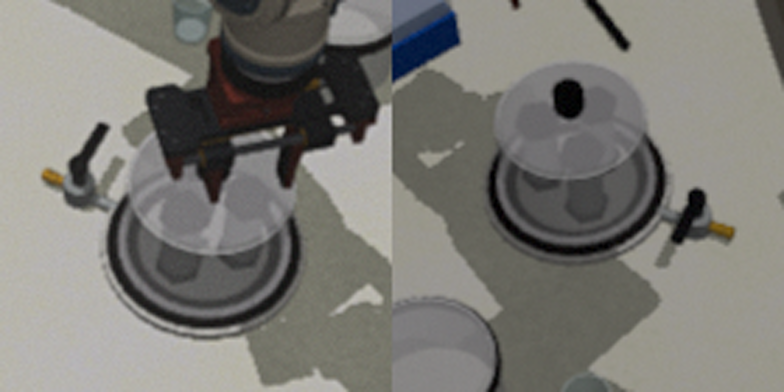

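View pics/wrist53.png

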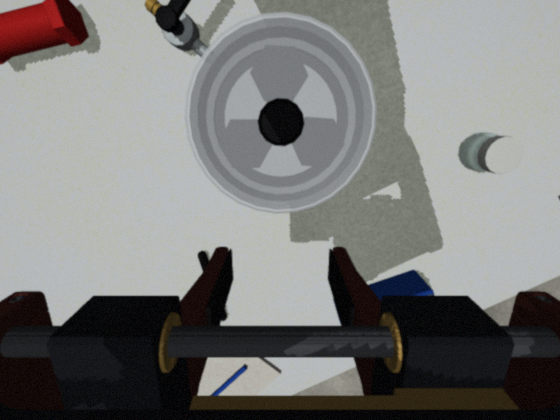

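The bell sits on the ring, with its knob at (594,24) and its top at 179 mm, and all three tubes are inside. Next the valve. I'll view it from above.

```bash
python3 -c "
from h import *
go(525,0,325,185)"
```

```text
t 77.2 tool d(mm) [127.  -54.6  -1. ] yaw 149.9 down [-0.002  0.    -1.   ] turn -0.612 rad (-35.1deg)  q6 -1.09 | F [ 0.25 -0.33  0.64] M [ 0.036 -0.172 -0.014] w 56.8
```

Request:
send_rows([
  [0.042, -0.018, 0, 0, 0.2],
  [0.042, -0.018, 0, 0, 0],
  [0.042, -0.018, 0, 0, -0.5],
  [0, 0, 0, -0.14, -1],
  [0, 0, 0, -0.14, -1],
])

```text
t: 77.75
ee_pos: [524.2, 0.7, 324.6]
orientation: [-0.373, -3.118, -0.0]
ft_force: [0.1, 0.2, -0.1]
width: 24.3
```

Request:
send_rows([
  [0, 0, 0, -0.14, -1],
  [0, 0, 0, -0.14, -1],
  [0, 0, 0, -0.05, -1],
  [0, 0, 0, 0, -1],
  [0, 0, 0, 0, -1],
])

```text
t: 78.25
ee_pos: [526.1, 0.2, 324.5]
orientation: [0.132, -3.138, -0.0]
ft_force: [0.6, -0.1, -0.5]
width: 0.8
```

```bash
python3 -c "
from h import *
im=cam('wrist'); cv2.imwrite('pics/w54.png',im['color'])
P=cloud(im); g=im['color'].max(2)
m=((g<60)&(P[...,2]>45)&(P[...,2]<75)&(np.hypot(P[...,0]-445,P[...,1])<80)).astype(np.uint8)
n,l,s,c=cv2.connectedComponentsWithStats(m); i=1+np.argmax(s[1:,4]); q=P[l==i]; print(s[i],cv2.minAreaRect(q[:,:2].astype(np.float32)),np.median(q[:,2]))
d=cv2.fitLine(q[:,:2].astype(np.float32),cv2.DIST_L2,0,.01,.01).ravel(); t=(q[:,:2]-d[2:])@d[:2]; print(d, d[2:]+t.min()*d[:2], d[2:]+t.max()*d[:2], np.degrees(np.arctan2(d[1],d[0])))
o=telemetry.get_obs(); print(o['ee_pos'],o['width'])"
```

```text
[254 105  64  30 859] ((441.18316650390625, -1.9277305603027344), (20.446046829223633, 70.50179290771484), 24.29473114013672) 61.89109907363942
[ 3.4441906e-01 -9.3881601e-01  4.4366171e+02 -3.2492857e+00] [430.73802085  31.97805828] [455.0428315  -34.27189095] -69.85366
[5.26320854e+02 1.50451698e-01 3.24491753e+02] 0.38838039176594624
```

View pics/w54.png

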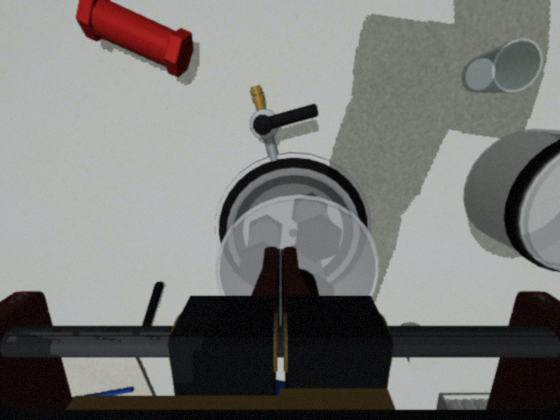

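The handle points at 110°, its axis is at about (452,−26), and the open direction is 199°. I'll bring the closed fingers down on its clockwise side, at (463,28), clear of the bell.

Request:
send_rows([
  [0.03, 0.016, 0, 0, -1],
  [0.03, 0.017, 0, 0, -1],
  [0, 0, 0.04, 0, -1],
  [0, 0, 0.04, 0, -1],
  [0, 0, 0.03, 0, -1],
])

```text
t: 78.8
ee_pos: [463.4, 27.8, 213.2]
orientation: [0.133, -3.139, -0.0]
ft_force: [0.7, -0.6, 0.5]
width: 0.2
```

```bash
python3 -c "
from h import *
go(463.4,27.8,130,185); feel(1); go(463.4,27.8,130,185)
im=cam('wrist'); cv2.imwrite('pics/w55.png',im['color'])
im=cam('side'); cv2.imwrite('pics/sd55.png',cv2.resize(im['color'][170:310,200:360],None,fx=3.5,fy=3.5,interpolation=cv2.INTER_CUBIC))"
```

```text
t 78.8 tool d(mm) [-0.  -0.  83.2] yaw -175.2 down [-0. -0. -1.] turn -0.003 rad (-0.2deg)  q6 -1.62 | F [ 0.72 -0.57  0.48] M [ 0.05  -0.142  0.026] w 0.2
t 78.8 F [ 0.72 -0.57  0.48] +- [0. 0. 0.] Mtool [-0.0379 -0.1459 -0.0264] +- [0. 0. 0.] w 0.19626622035345684 z 213.22396702171275
t 78.8 tool d(mm) [-2.5 -0.1 79.5] yaw -175.2 down [-0.007 -0.    -1.   ] turn -0.003 rad (-0.2deg)  q6 -1.62 | F [-2.59 -0.02 -1.93] M [ 0.076 -0.048 -0.007] w 0.6
```

View pics/w55.png

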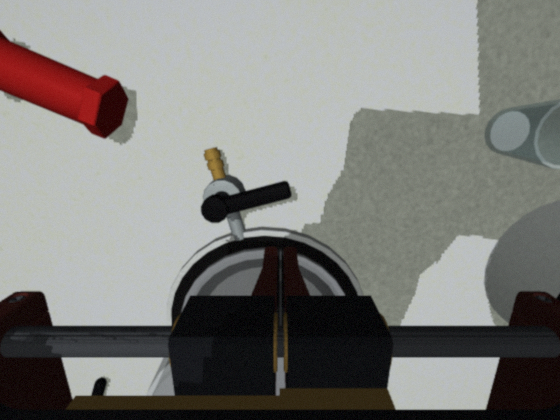

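View pics/sd55.png

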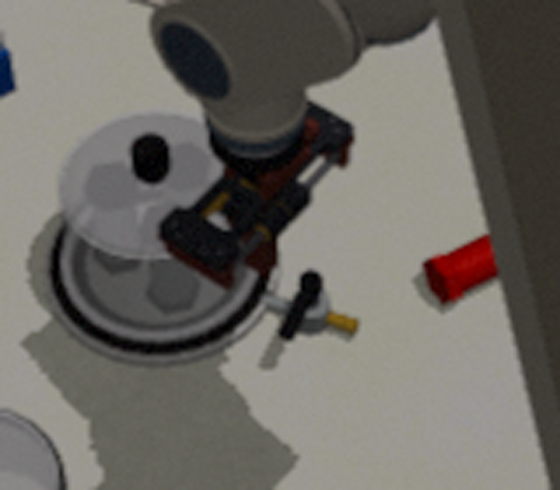

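Request:
send_rows([
  [0, 0, 0.02, 0, -1],
  [0, 0, 0.02, 0, -1],
  [0, 0, 0.015, 0, -1],
  [0, 0, 0, 0, -1],
])

```text
t: 79.35
ee_pos: [464.5, 27.6, 159.8]
orientation: [0.133, -3.138, -0.0]
ft_force: [-0.5, -0.2, -0.1]
width: 0.5
```

Request:
send_rows([
  [0, 0, 0.01, 0, -1],
  [0, 0, 0.01, 0, -1],
  [0, 0, 0.005, 0, -1],
  [0, 0, 0, 0, -1],
])

```text
t: 79.75
ee_pos: [464.1, 27.6, 134.1]
orientation: [0.134, -3.138, -0.0]
ft_force: [-0.2, 0.2, -0.4]
width: 0.5
```

```bash
python3 -c "
from h import *
go(463.4,27.8,130,185)
im=cam('side'); cv2.imwrite('pics/sd56.png',cv2.resize(im['color'][170:310,200:360],None,fx=3.5,fy=3.5,interpolation=cv2.INTER_CUBIC))
im=cam('wrist'); cv2.imwrite('pics/w56.png',im['color'])"
```

```text
t 79.8 tool d(mm) [0.7 0.3 4.1] yaw -175.1 down [-0.001 -0.    -1.   ] turn -0.002 rad (-0.1deg)  q6 -1.62 | F [-0.16  0.16 -0.38] M [ 0.065 -0.152 -0.013] w 0.5
```

View pics/sd56.png

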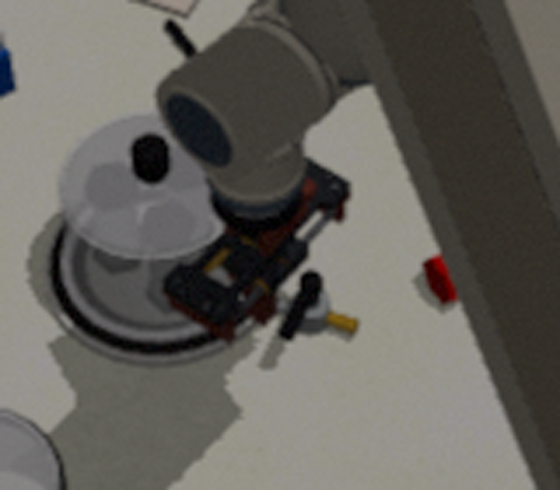

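View pics/w56.png

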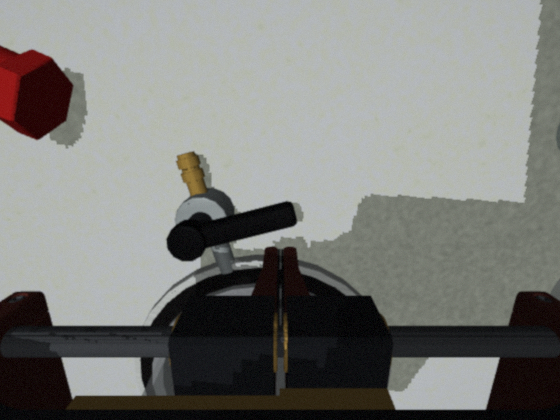

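Request:
send_rows([
  [0, 0, 0.003, 0, -1],
  [0.006, -0.0013, 0, 0, -1],
  [0.006, -0.0013, 0, 0, -1],
  [0.0087, 0, 0, 0, -1],
  [0.0086, -0.0015, 0, 0, -1],
])

```text
t: 80.35
ee_pos: [435.1, 20.9, 131.8]
orientation: [-0.134, 3.137, -0.0]
ft_force: [2.6, 0.0, -0.9]
width: 0.4
```

Request:
send_rows([
  [0.0082, -0.003, 0, 0, -1],
  [0.0075, -0.0044, 0, 0, -1],
  [0.0067, -0.0056, 0, 0, -1],
  [0.0056, -0.0066, 0, 0, -1],
  [0, 0, 0, 0, -1],
])

```text
t: 80.85
ee_pos: [407.9, -1.7, 131.4]
orientation: [0.132, -3.137, -0.0]
ft_force: [-0.6, 0.5, 0.5]
width: 0.3
```

```bash
python3 -c "
from h import *
go(408.7,-1,130,185)
im=cam('wrist'); cv2.imwrite('pics/w57.png',im['color'])"
```

```text
t 80.8 tool d(mm) [-0.8  0.7  1.4] yaw -175.2 down [-0.002 -0.    -1.   ] turn -0.003 rad (-0.2deg)  q6 -1.69 | F [-0.64  0.48  0.53] M [ 0.033 -0.084  0.031] w 0.3
```

View pics/w57.png

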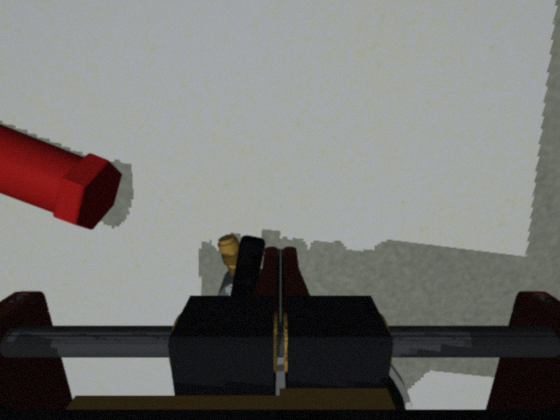

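Request:
send_rows([
  [0.0044, -0.0075, 0, 0, -1],
  [0.0029, -0.0082, 0, 0, -1],
  [0.001, -0.0035, 0, 0, -1],
  [0, 0, 0, 0, -1],
])

```text
t: 81.3
ee_pos: [402.3, -21.3, 131.5]
orientation: [0.132, -3.138, 0.0]
ft_force: [0.7, -1.2, 0.3]
width: 0.4
```

```bash
cat > val.py <<'E'
from h import *
import sys
go(402.2,-21.6,130,185)
im=cam('wrist'); cv2.imwrite('pics/%s.png'%sys.argv[1],im['color'])
P=cloud(im); g=im['color'].max(2)
m=((g<60)&(P[...,2]>50)&(P[...,2]<75)&(np.hypot(P[...,0]-452,P[...,1]+26)<72)).astype(np.uint8)
n,l,s,c=cv2.connectedComponentsWithStats(m)
if n>1:
    i=1+np.argmax(s[1:,4]); q=P[l==i]; d=cv2.fitLine(q[:,:2].astype(np.float32),cv2.DIST_L2,0,.01,.01).ravel(); print(s[i,4],q[:,:2].min(0),q[:,:2].max(0),'ang',np.degrees(np.arctan2(d[1],d[0])), 'tip ang',np.degrees(np.arctan2(*(q[np.argmin(q[:,0]),:2]-[452,-26])[::-1])))
E
python3 val.py w58
```

```text
t 81.3 tool d(mm) [ 0.1 -0.2  1.5] yaw -175.2 down [-0.001 -0.    -1.   ] turn -0.003 rad (-0.2deg)  q6 -1.74 | F [ 0.7  -1.17  0.31] M [ 0.115 -0.133  0.037] w 0.4
1007 [390.72644851 -48.69161947] [419.74076277 -31.93789731] ang 8.216653 tip ang -168.08502398131316
```

View pics/w58.png

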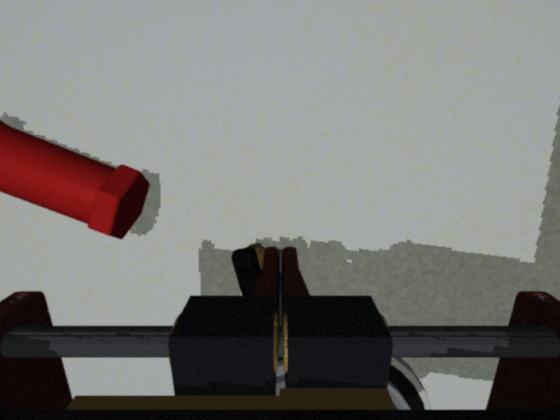

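Request:
send_rows([
  [0, -0.002, 0, 0, -1],
  [0, 0, 0, 0, -1],
])

```text
t: 81.55
ee_pos: [402.6, -22.8, 131.5]
orientation: [0.134, -3.138, -0.0]
ft_force: [-0.7, -0.0, -1.0]
width: 0.6
```

Request:
send_rows([
  [0, -0.002, 0, 0, -1],
  [0, 0, 0, 0, -1],
])

```text
t: 81.75
ee_pos: [402.7, -23.8, 131.4]
orientation: [0.133, -3.138, -0.002]
ft_force: [1.2, 13.1, 0.4]
width: 0.4
```

Request:
send_rows([
  [0, -0.002, 0, 0, -1],
  [0, 0, 0, 0, -1],
])

```text
t: 81.95
ee_pos: [402.7, -24.6, 131.4]
orientation: [0.131, -3.138, -0.005]
ft_force: [1.3, 28.7, 2.0]
width: 0.3
```

The stop is reached, as the force rose sharply. I'll back off, rise and check.

Request:
send_rows([
  [0, 0.006, 0, 0, -1],
  [0, 0.01, 0, 0, -1],
  [0, 0, -0.02, 0, -1],
  [0, 0, -0.04, 0, -1],
  [0, 0, -0.05, 0, -1],
])

```text
t: 82.45
ee_pos: [400.5, -10.4, 241.6]
orientation: [0.134, -3.134, -0.0]
ft_force: [1.2, -0.2, -0.1]
width: 0.8
```

Request:
send_rows([
  [0, 0, -0.05, 0, -1],
  [-0.05, 0, -0.05, 0, -1],
  [-0.05, 0, 0, 0, -1],
  [-0.03, 0, 0, 0, -1],
  [0, 0, 0, 0, -1],
])

```text
t: 82.95
ee_pos: [519.9, -0.5, 327.4]
orientation: [-0.134, 3.136, -0.001]
ft_force: [-0.1, -0.8, -0.6]
width: 0.3
```

```bash
python3 val.py w59; python3 -c "
from h import *
for n in ['scene','side']:
  im=cam(n); cv2.imwrite('pics/%s59.png'%n,im['color'])"
```

```text
t 83.0 tool d(mm) [119.7 -10.9 197. ] yaw -175.1 down [ 0.003 -0.    -1.   ] turn -0.002 rad (-0.1deg)  q6 -1.68 | F [-0.11 -0.84 -0.55] M [ 0.043 -0.117  0.051] w 0.3
904 [392.09266    -50.43411327] [460.86572632 -14.94509675] ang 19.399696 tip ang -165.7784330068477
```

View pics/w59.png

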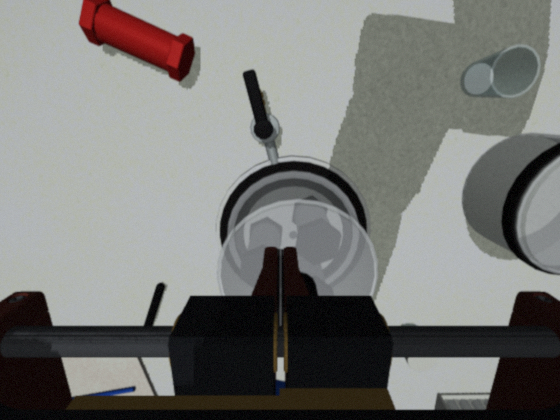

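View pics/side59.png

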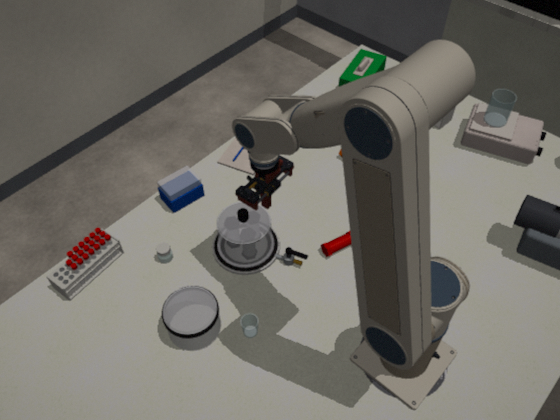

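View pics/scene59.png

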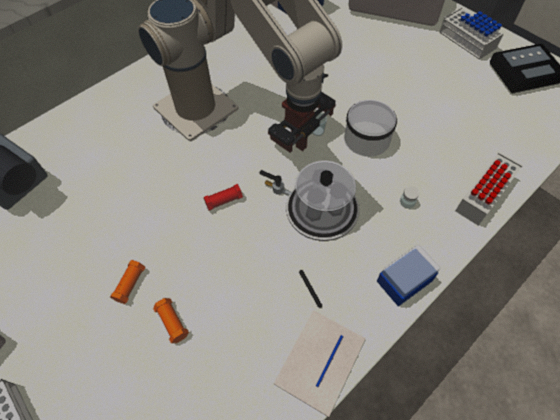

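The handle measures 199.4°, in line with the pipe. The bell is seated over all the tubes, the small bell stands where it was, and the jar, beaker and marker look unmoved. The robot touches nothing, so I'll hand the job in.

```bash
python3 -c "
from h import *
print(ctrl.close_job())"
```

```text
the job is handed in; nothing more can be done
None
```

The job is done and handed in at about 83 s of the 210 s allowed; no verdict was reported.

- **Tubes:** All three grey tubes stand on the plate with the heavy end down. For two, the end I first took for heavy did not swing down on lifting, so I gripped the other end.
- **Mishaps:** One tube slipped from the loosened grip onto the bench, and I picked it up again. One tube already on the plate was knocked about 27 mm aside, and I set it back in its place before covering.
- **Bells:** The large bell came off straight, with about 4 N on the wrist, so the small bell stayed put. It sits on the sealing ring with its knob at (594, 24), the plate's centre, and the knob top at 179 mm, as expected when seated. All the tubes show inside it.
- **Valve:** I turned it last, to its stop. The handle now points at 199.4°, in line with the pipe. The push on the stop peaked at 29 N at the fingertips.
- **Last checks:** In the final pictures the small bell, jar, beaker and marker look unmoved, judged by eye. The robot was touching nothing. The wrist moment readings were skewed by the tool's turn, so I settled the heavy ends of the last two tubes by the swing test.

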